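Close the casting pressure pot crosswise and let the air in

TASK

The lid of the casting pot is on, but its four wing knobs are still loose: tighten them crosswise (one, then the one opposite, then the other two), first bringing each about half way, and only when all four are half way going round crosswise again to turn each fully home against its stop. Then swing the red valve lever fully open, in line with its pipe, to let the air in; never open it before the lid is fully tight, and leave the other things on the bench where they are.

Things in the scene. Friction and masses are not known exactly. Their poses are not given: they have to be found in the camera images.
- pot: Casting pressure pot: green shell, aluminium lid 166 mm across with four ears, on a plywood board (250 x 385 x 18 mm) fixed to the bench. Origin on the bench under the lid's centre, z up. Lid top 156 to 163 mm above the bench; a gauge (50 mm across, top at 195 mm) stands at the lid's centre. The air pipe with its ball valve leaves along the pot's -y.
- knob1_grip (a point): Wing knob 1, a point on its axis 191 mm above the bench, 92 mm from the lid's centre, 45 deg counter-clockwise from the pot's x (1 is opposite 3, 2 opposite 4). Black bar with one yellow end, 56 mm long, 11 mm thick, 26 mm tall (176 to 202 mm above the bench); pinch its flat sides to turn. This point's x runs along the bar to the yellow end and turns with it; z up.
- knob1 (a joint): Turn of wing knob 1, rad, growing as it is tightened (clockwise from above). It starts loose, between 0 and 0.45; half way is about 1.0; 1.8 is its firm stop, fully home, where the yellow end points along the pot's +x (bar square to the air pipe); loose, it points up to 1.8 rad counter-clockwise of that. It stays where left; it takes 0.14 N m when loose, 0.21 N m near the stop.
- knob2_grip (a point): Wing knob 2, a point on its axis 191 mm above the bench, 92 mm from the lid's centre, 135 deg counter-clockwise from the pot's x (1 is opposite 3, 2 opposite 4). Black bar with one yellow end, 56 mm long, 11 mm thick, 26 mm tall (176 to 202 mm above the bench); pinch its flat sides to turn. This point's x runs along the bar to the yellow end and turns with it; z up.
- knob2 (a joint): Turn of wing knob 2, rad, growing as it is tightened (clockwise from above). It starts loose, between 0 and 0.45; half way is about 1.0; 1.8 is its firm stop, fully home, where the yellow end points along the pot's +x (bar square to the air pipe); loose, it points up to 1.8 rad counter-clockwise of that. It stays where left; it takes 0.14 N m when loose, 0.21 N m near the stop.
- knob3_grip (a point): Wing knob 3, a point on its axis 191 mm above the bench, 92 mm from the lid's centre, 225 deg counter-clockwise from the pot's x (1 is opposite 3, 2 opposite 4). Black bar with one yellow end, 56 mm long, 11 mm thick, 26 mm tall (176 to 202 mm above the bench); pinch its flat sides to turn. This point's x runs along the bar to the yellow end and turns with it; z up.
- knob3 (a joint): Turn of wing knob 3, rad, growing as it is tightened (clockwise from above). It starts loose, between 0 and 0.45; half way is about 1.0; 1.8 is its firm stop, fully home, where the yellow end points along the pot's +x (bar square to the air pipe); loose, it points up to 1.8 rad counter-clockwise of that. It stays where left; it takes 0.14 N m when loose, 0.21 N m near the stop.
- knob4_grip (a point): Wing knob 4, a point on its axis 191 mm above the bench, 92 mm from the lid's centre, 315 deg counter-clockwise from the pot's x (1 is opposite 3, 2 opposite 4). Black bar with one yellow end, 56 mm long, 11 mm thick, 26 mm tall (176 to 202 mm above the bench); pinch its flat sides to turn. This point's x runs along the bar to the yellow end and turns with it; z up.
- knob4 (a joint): Turn of wing knob 4, rad, growing as it is tightened (clockwise from above). It starts loose, between 0 and 0.45; half way is about 1.0; 1.8 is its firm stop, fully home, where the yellow end points along the pot's +x (bar square to the air pipe); loose, it points up to 1.8 rad counter-clockwise of that. It stays where left; it takes 0.14 N m when loose, 0.21 N m near the stop.
- lever_grip (a point): Middle of the red sleeve of the ball valve's lever, 65 mm from the pivot, 150 mm above the bench. The sleeve is 62 mm long, 13 mm wide, 18 mm tall. x of this point points along the lever towards its pivot, z up.
- lever_pivot (a point): A point on the upright axis on which the lever turns, 165 mm from the pot's origin along its -y, 150 mm above the bench.
- lever (a joint): Turn of the valve lever, rad: 0 closed (lever square across the pipe, pointing along the pot's -x), growing counter-clockwise seen from above to 1.571, its stop, fully open (lever in line with the pipe, pointing away from the pot). It stays where it is left; about 0.2 N m turns it.
- cup: Bystander: clear mixing cup, 70 mm across, 85 mm tall, open. Origin at its underside.
- brush: Bystander: paint brush lying flat, 200 mm long.
- spatula: Bystander: spatula lying flat, 260 mm long.
- pan: Bystander: orange round pan, 170 mm across, 75 mm tall. Origin at its underside.
- jug: Bystander: white bottle with a blue cap, 84 mm across, 170 mm tall. Origin at its underside.
- can: Bystander: tin with a green band, 66 mm across, 110 mm tall. Origin at its underside.
- mould: Bystander: half of a white plaster block mould, 120 x 90 x 48 mm. Origin at its underside.

How it is judged:
By the outcome, as a careful person would: the job done as asked, in the order asked, and still so for the second after the job is handed in, with the robot touching nothing.
It also fails if it takes over 72 s, if anything falls off the work surface, if the arm or the gripper's body presses on something with over 40 N, if the wrist force passes 120 N, or if a joint passes its speed limit or range.

ROBOT

A 6-joint arm with a two-finger parallel gripper is mounted at the origin on the work surface. World frame = base frame: x ahead of the robot, y to its left, z up, the work surface at z = 0. Lengths are in m, angles in rad, forces in N, time in s.
With the tool pointing down it reaches from about 0.375 to 0.9 m from the base axis. Payload 3.1 kg.
Tool frame: the origin (TCP) lies at the very end of the fingers, on their centre line; the grasp point (between the pads) lies 19 mm behind it; z points along the fingers, y is the direction in which the jaws open and shut (so a half turn about z gives the same grasp; the last joint's range is limited). The gripper opens to 87 mm and grips with 3 to 60 N. Pads are 19 mm wide; open, the fingers measure 117 mm over their backs; the gripper's body (75 mm by 190 mm) begins 51 mm behind the grasp point.
Start: joints at [-1.429, 0.527, 1.433, -0, 1.181, -0.178], TCP at [0.197, -0.593, 0.223] pointing down, gripper open.
Joint ranges: [-3.08, 3.08], [-0.75, 2.2], [0.22, 2.44], [-1.43, 4.57], [0, 2.65], [-2.85, 2.85]. Speed limits (rad/s): [2.79, 2.79, 3.14, 3.14, 3.14, 3.14].

INTERFACE

Orientations are given as a unit quaternion [x, y, z, w].
In Python, from rig import robot gives the robot as it stands.
- The arm moves only by the tool arm_command, never from a script. Its argument "targets" is a list of rows, each a list of 5 numbers: the shift along the tool's x, y, z in cm, then the turn about the tool's z in rad, then the finger opening in cm, from 0 to 8.7. In form: [[dx, dy, dz, spin, hand], ...]. A call has 1 to 5 rows; each row is the pose to reach, as a shift and turn from the pose commanded when the call began, along the tool's axes at that moment; what a row does not reach only later rows make up. A row lasts 1/8 s, in which the tool goes at most 62.5 mm and 10.7 degrees, less where a joint would pass 70% of its speed; a pose out of reach is approached as far as the arm can. A call with a gripper value outside its range is refused whole. The fingers move at their own pace and stop on an object; "newtons" is the grip in N (left out, the last holds). Time passes only in rows, so rows that repeat a pose let the fingers close. It gives the time, the measured TCP pose, the force and the opening at its end, in the units of the state.
- robot.get_obs(): the state, without advancing time (a new reading comes with each control period).
- robot.camera(name): name is "scene" or "top"; returns (picture, depth): 480x640x3 uint8, red, green, blue; 480x640 float32, m along the optical axis (not along the pixel's ray), 0 where there is no reading.
- robot.camera_model(name): a dict with "mtx" (3x3 intrinsics, pixels), "extrinsics" (4x4, takes a point from world to camera coordinates). Camera axes: x right, y up, looking along -z (the intrinsics and any distortion apply to the point x, -y, -z); pixel columns grow to the right and rows downward; lengths in m; the calibration is good to about 2 mm. A picture is of the moment at which its call begins. camera_model takes no time and is no camera call.
- robot.hand_in(): hands the job in, once; it reports no verdict.
The state is a dict: "time": time; "q": joint angles; "joint_velocities": joint speeds; "joint_torque": joint torques, N m; "position": TCP position; "tool_rot": TCP orientation; "ft_force": force on the tool from outside, world axes, zero at the start; "moment": the same for the moment, N m; "grip_width": finger opening in m.
Only numpy, scipy, OpenCV 4.12 (cv2) and the standard library are available. Lean on these libraries where they do the work, as an engineer would, in place of code of your own. Each camera call takes 0.05 s, during which the arm holds its last target.

## Working session

There is one attempt and no reset: what is moved stays moved. The work goes in short steps, Python scripts to look and compute and a tool call to move; the robot and the scene stay as the last step left them, time stands still between calls to the robot, and variables do not carry over. Pictures are saved under pics/ and viewed, and the job is handed in when it is done.

Besides the shell and the picture viewer there is one more tool, called after ">>>" as name(argument=value, ...), one argument or row to a line, values as JSON. arm_command: Moves the arm, as the interface text tells. Its arguments: {"type":"object","properties":{"targets":{"type":"array","items":{"type":"array","items":{"type":"number"}}},"newtons":{"type":"number"}},"required":["targets"]}

```bash
ls; mkdir -p pics; python3 - <<'E'
from rig import robot
import cv2,numpy as np
for n in ("top","scene"):
    p,d=robot.camera(n); cv2.imwrite(f"pics/{n}0.png",p[:,:,::-1]); np.savez(f"{n}0.npz",p=p,d=d)
    m=robot.camera_model(n); print(n,m)
o=robot.get_obs(); print(o)
E
```

```text
pics
top {'mtx': array([[501.72009699,   0.        , 317.55317921],
       [  0.        , 501.72009699, 234.84308356],
       [  0.        ,   0.        ,   1.        ]]), 'extrinsics': array([[-0.02903695, -0.99946695, -0.0149225 , -0.01476822],
       [ 0.99827699, -0.02975745,  0.05057213, -0.55670709],
       [-0.05098923, -0.01342833,  0.99860892, -1.38102011],
       [ 0.        ,  0.        ,  0.        ,  1.        ]])}
scene {'mtx': array([[578.47991962,   0.        , 321.83367886],
       [  0.        , 578.47991962, 246.64401436],
       [  0.        ,   0.        ,   1.        ]]), 'extrinsics': array([[-0.8430237 ,  0.5374949 , -0.0202552 ,  0.49861257],
       [-0.34716717, -0.51497223,  0.78375925,  0.0703888 ],
       [ 0.41083573,  0.66775957,  0.62073437, -1.64237655],
       [ 0.        ,  0.        ,  0.        ,  1.        ]])}
{'time': 0.1, 'q': array([-1.42848729e+00,  5.28372664e-01,  1.43378128e+00, -2.74944289e-05,
        1.18143061e+00, -1.78512141e-01]), 'joint_velocities': array([ 1.20787448e-03, -1.78265594e-03, -1.39994631e-03,  8.96203863e-04,
        1.46835670e-03, -5.57907246e-05]), 'joint_torque': array([-3.15393036e-04, -4.40986562e+01, -1.77150929e+01,  6.34119054e-02,
        5.34162868e-02, -4.34466551e-05]), 'position': array([ 0.19700735, -0.59242818,  0.22166758]), 'tool_rot': array([ 9.87160461e-01,  1.59728621e-01,  5.31628103e-06, -9.96015397e-04]), 'ft_force': array([-0.05437204, -0.03046403, -0.20846793]), 'moment': array([ 0.00355971, -0.05443727, -0.05731548]), 'grip_width': 0.08734321812163222}
```

View pics/top0.png

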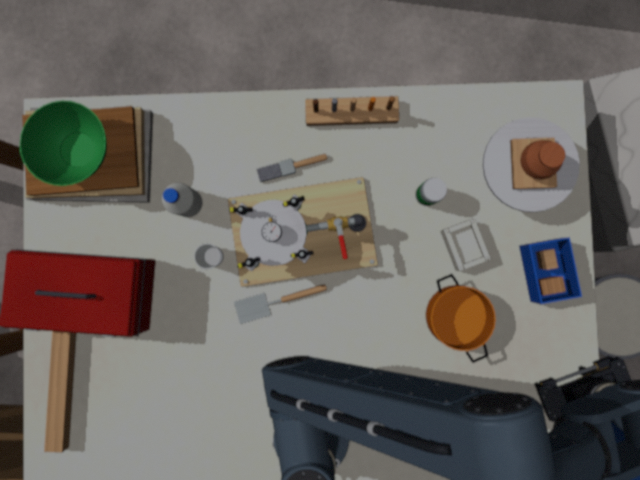

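View pics/scene0.png

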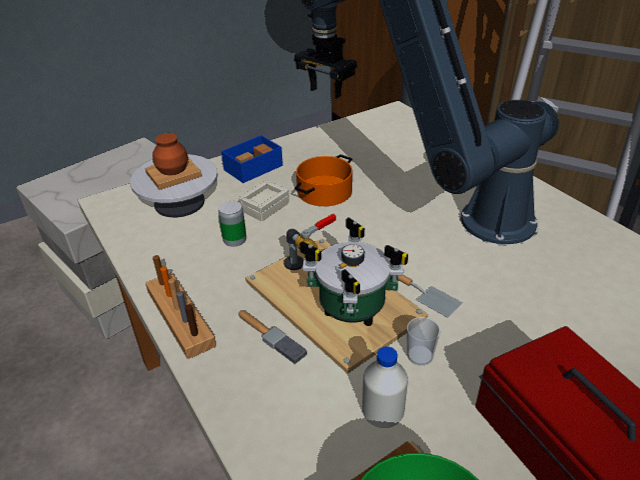

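```bash
cat > h.py <<'E'
import numpy as np, cv2
from rig import robot
def ray(n,u,v):
    m=robot.camera_model(n);K=m['mtx'];E=m['extrinsics'];R=E[:3,:3];t=E[:3,3]
    d=np.array([(u-K[0,2])/K[0,0],-(v-K[1,2])/K[1,1],-1.0])
    return -R.T@t, R.T@d
def at_z(n,u,v,z):
    c,d=ray(n,u,v); return c+d*(z-c[2])/d[2]
def proj(n,P):
    m=robot.camera_model(n);K=m['mtx'];E=m['extrinsics']
    p=(np.atleast_2d(P)@E[:3,:3].T)+E[:3,3]
    return np.c_[K[0,0]*p[:,0]/-p[:,2]+K[0,2], K[1,1]*-p[:,1]/-p[:,2]+K[1,2]]
def cloud(n,d):
    v,u=np.mgrid[:480,:640]; m=robot.camera_model(n);K=m['mtx'];E=m['extrinsics']
    c=np.stack([(u-K[0,2])/K[0,0]*d,-(v-K[1,2])/K[1,1]*d,-d],-1)
    return (c-E[:3,3])@E[:3,:3]
E
python3 - <<'E'
from h import *
z=np.load('top0.npz');p=z['p'];d=z['d']
c=p[165:295,215:385]; cv2.imwrite('pics/topz.png',cv2.resize(c[:,:,::-1],None,fx=4.6,fy=4.6,interpolation=cv2.INTER_CUBIC))
z2=np.load('scene0.npz');c=z2['p'][200:340,240:440]; cv2.imwrite('pics/scz.png',cv2.resize(c[:,:,::-1],None,fx=4,fy=4,interpolation=cv2.INTER_CUBIC))
W=cloud('top',d)
m=(W[...,2]>.150)&(W[...,2]<.168)&(d>0); m[:,:215]=0;m[:,335:]=0;m[:180]=0;m[290:]=0
print(m.sum(), np.median(W[m],0))
pts=W[m][:,:2].astype(np.float32); print(cv2.minEnclosingCircle(pts), pts.min(0),pts.max(0))
for n,zz in(('top',z),('scene',z2)):
    q=zz['p'].astype(int);yl=((q[...,0]>120)&(q[...,1]>100)&(q[...,2]<60)).astype(np.uint8)
    nl,l,s,cc=cv2.connectedComponentsWithStats(yl)
    Wn=cloud(n,zz['d'])
    for i in range(1,nl):
        if s[i,4]>3: print(n,cc[i].round(1),s[i,4],np.median(Wn[l==i],0).round(3))
    rd=((q[...,0]>150)&(q[...,1]<60)&(q[...,2]<60)).astype(np.uint8)
    nl,l,s,cc=cv2.connectedComponentsWithStats(rd)
    for i in range(1,nl):
        if 30<s[i,4]<600:print(n,'red',cc[i].round(1),s[i],np.median(Wn[l==i],0).round(3))
E
```

```text
3055 [0.55739292 0.07659236 0.15931756]
((0.5617969632148743, 0.05238260701298714), 0.12994620203971863) [ 0.46591398 -0.07534362] [0.653533   0.16978075]
top [284.6 203.7] 7 [0.623 0.043 0.203]
top [231.1 208.6] 11 [0.615 0.174 0.202]
top [330.5 223. ] 26 [ 0.58  -0.067  0.127]
top [344.8 219. ] 8 [ 0.589 -0.104  0.127]
top [292.8 255. ] 4 [0.5   0.027 0.204]
top [239.2 264.6] 8 [0.481 0.157 0.202]
scene [360.5 227.7] 12 [0.501 0.026 0.203]
scene [299.  238.9] 25 [ 0.589 -0.103  0.128]
scene [308.3 241.9] 18 [ 0.578 -0.077  0.129]
scene [316.9 252.2] 23 [0.628 0.043 0.202]
scene [403.7 256.7] 23 [0.482 0.156 0.202]
scene [343.  264.5] 14 [0.586 0.082 0.174]
scene [355.7 283.1] 12 [0.616 0.17  0.202]
scene red [324.9 219.7] [316 214  20  13  75] [ 0.519 -0.095  0.16 ]
```

View pics/topz.png

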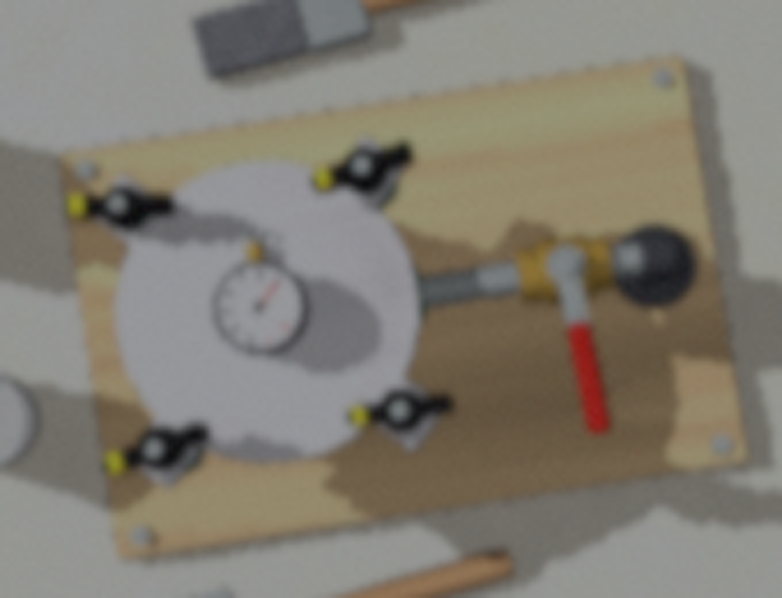

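View pics/scz.png

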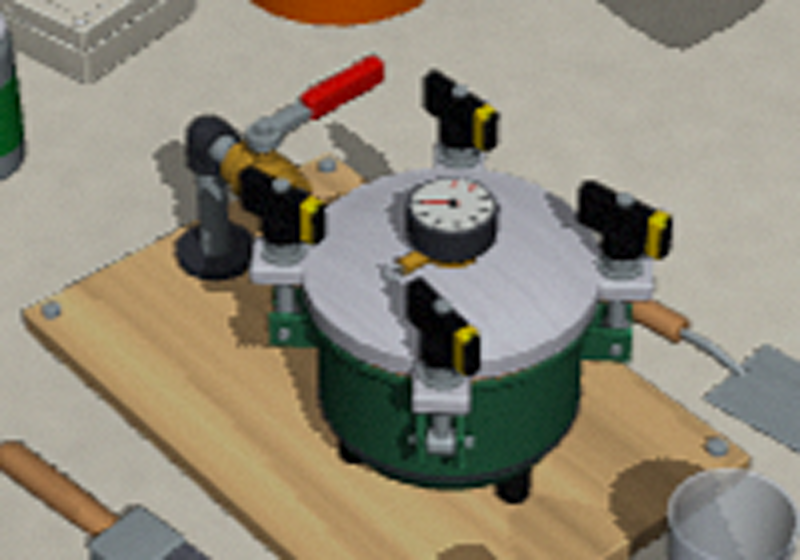

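```bash
cat > meas.py <<'E'
from h import *
def knobs(data, C=None,verbose=True):
    # data: dict name->(p,d); returns cloud points with z .192-.21
    out={}
    for n,(p,d) in data.items():
        W=cloud(n,d); m=(d>0)&(W[...,2]>.195)&(W[...,2]<.209)&(W[...,0]>.43)&(W[...,0]<.68)&(W[...,1]>-.05)&(W[...,1]<.2)
        nl,l,s,cc=cv2.connectedComponentsWithStats(m.astype(np.uint8),connectivity=8)
        for i in range(1,nl):
            if s[i,4]<15: continue
            P=W[l==i]; r=cv2.minAreaRect((P[:,:2]*1000).astype(np.float32))
            q=p[l==i].astype(int); y=(q[:,0]>100)&(q[:,2]<60)&(q[:,1]>80)
            b=cv2.boxPoints(r); e=[b[1]-b[0],b[2]-b[1]]; e=max(e,key=np.linalg.norm); e/=np.linalg.norm(e)
            yc=P[y][:,:2].mean(0)*1000 if y.any() else np.array(r[0])
            if np.dot(yc-np.array(r[0]),e)<0:e=-e
            out.setdefault(n,[]).append((np.array(r[0]),np.degrees(np.arctan2(e[1],e[0]))))
            if verbose: print(n,s[i,4],'c',np.round(r[0],1),'size',np.round(r[1],1),'ang',round(float(out[n][-1][1]),1),'yel',yc.round(1),'zmed',P[:,2].mean().round(4))
    return out
E
python3 - <<'E'
from meas import *
data={n:(lambda z:(z['p'],z['d']))(np.load(n+'0.npz')) for n in('top','scene')}
knobs(data)
f=4.6
C=np.array([at_z('top',215+(u+.5)/f-.5,165+(v+.5)/f-.5,.204)[:2] for u,v in((120,203),(158,450),(400,410),(362,165))]);print('screws',C.round(4))
C2=np.array([at_z('scene',240+u/4,200+v/4,.204)[:2] for u,v in((436,290),(623,192),(460,88),(282,185))]);print(C2.round(4))
for c in(C,C2):
    m=c.mean(0); a=[np.arctan2(*(c[i]-m)[::-1])-np.pi/4-i*np.pi/2 for i in range(4)]
    a=[(x+np.pi)%(2*np.pi)-np.pi for x in a]
    print(m, np.degrees(a), np.linalg.norm(c-m,axis=1))
print('pivot/lever', at_z('top',215+567/f-.4,165+262/f-.4,.165),at_z('top',215+590/f-.4,165+378/f-.4,.159))
# gauge
print('gauge',at_z('top',215+260/f-.4,165+307/f-.4,.195), 'gauge scene',at_z('scene',240+452/4,200+203/4,.195))
E
```

```text
top 103 c [632.3  23.1] size [11.1 54.9] ang 108.0 yel [624.   42.4] zmed 0.2018
top 100 c [614.6 152.2] size [53.8 10.3] ang 88.6 yel [615.3 173.3] zmed 0.2021
top 104 c [562.5  72.7] size [46.5 31.5] ang 20.1 yel [562.5  72.7] zmed 0.1969
top 26 c [553.2  93.6] size [20.6 11.9] ang 61.8 yel [553.2  93.6] zmed 0.1972
top 104 c [503.1   7.1] size [11.  53.9] ang 96.5 yel [499.7  26. ] zmed 0.202
top 107 c [486.9 135.4] size [10.8 55.2] ang 108.9 yel [479.  156.4] zmed 0.2019
scene 119 c [502.7   3.7] size [13.6 55.5] ang 96.2 yel [500.7  25.7] zmed 0.2014
scene 139 c [630.3  20.6] size [14.9 57.5] ang 107.4 yel [626.4  39.5] zmed 0.2015
scene 205 c [559.2  76.6] size [47.9 47.5] ang 45.9 yel [559.2  76.6] zmed 0.1967
scene 148 c [485.7 133.7] size [16.7 55.7] ang 107.7 yel [480.7 154.4] zmed 0.2013
scene 151 c [614.9 149.9] size [54.6 12.6] ang 90.0 yel [615.6 171.2] zmed 0.2015
screws [[0.6149 0.1499]
 [0.485  0.1328]
 [0.5021 0.0059]
 [0.631  0.0223]]
[[0.6093 0.1382]
 [0.4815 0.1282]
 [0.4991 0.0024]
 [0.6291 0.0214]]
[0.55825088 0.07773271] [6.85892253 8.09262742 6.98043498 7.71920846] [0.09172384 0.09164122 0.09112382 0.09143702]
[0.554745   0.07255397] [ 5.2626334   7.7910016   6.55508113 10.47907538] [0.08537695 0.09197669 0.08954685 0.09024112]
pivot/lever [ 0.57980908 -0.08449115  0.165     ] [ 0.51706511 -0.09512316  0.159     ]
gauge [0.55864005 0.07866123 0.195     ] gauge scene [0.55577739 0.07591084 0.195     ]
```

```bash
cat > go.py <<'E'
import sys
from h import *
from scipy.spatial.transform import Rotation as Ro
c=np.array([.5587,.078]);A=np.radians(7.4)
def knob(i): a=A+np.pi/4+(i-1)*np.pi/2; return c+.092*np.array([np.cos(a),np.sin(a)])
def st():
    o=robot.get_obs();R=Ro.from_quat(o['tool_rot']).as_matrix()
    return o,R,np.arctan2(R[1,0],R[0,0])
def go(x,y,z,yawdeg):
    o,R,yaw=st(); d=R.T@(np.array([x,y,z])-o['position'])*100
    s=-(np.radians(yawdeg)-yaw); s=(s+np.pi)%(2*np.pi)-np.pi
    print('t',round(o['time'],2),'pos',o['position'].round(4),'yaw',np.degrees(yaw).round(1),'F',o['ft_force'].round(1),'M',o['moment'].round(2),'w',round(o['grip_width'],4),'q',o['q'].round(2))
    print('delta cm',d.round(2),'spin',round(s,3))
if __name__=='__main__':
    a=sys.argv[1:]
    if a[0][0]=='k': x,y=knob(int(a[0][1])); go(x,y,float(a[1]),float(a[2]))
    else: go(*map(float,a))
E
python3 go.py k1 .24 89
```

```text
t 0.1 pos [ 0.197  -0.5924  0.2217] yaw 18.4 F [-0.1 -0.  -0.2] M [ 0.   -0.05 -0.06] w 0.0873 q [-1.43  0.53  1.43 -0.    1.18 -0.18]
delta cm [ 63.09 -57.37  -1.7 ] spin -1.233
```

>>> arm_command(
  targets=[
    [4.4,-4.0,-2,-0.1,4.5],
    [8.8,-8.0,-2.5,-0.2,4.5],
    [13.2,-12.0,-2.5,-0.3,4.5],
    [17.6,-16,-2.5,-0.4,4.5],
    [22,-20,-2.5,-0.5,4.5],
  ],
  newtons=40,
)

```text
time: 0.72
position: [0.3434, -0.332, 0.2474]
tool_rot: [0.916, 0.4, 0.0, -0.0]
ft_force: [0.7, -0.2, 0.2]
grip_width: 0.0481
```

```bash
python3 go.py k1 .24 89
```

```text
t 0.72 pos [ 0.3434 -0.332   0.2474] yaw 47.2 F [ 0.7 -0.2  0.2] M [-0.01 -0.1   0.01] w 0.0481 q [-1.    0.3   1.76  0.    1.09 -0.26]
delta cm [ 53.87 -12.91   0.76] spin -0.73
```

>>> arm_command(
  targets=[
    [5.4,-1.3,0.2,-0.07,4.5],
    [10.8,-2.6,0.4,-0.14,4.5],
    [16.2,-3.9,0.6,-0.21,4.5],
    [21.6,-5.2,0.7,-0.28,4.5],
    [27,-6.5,0.7,-0.35,4.5],
  ],
)

```text
time: 1.35
position: [0.4798, -0.0903, 0.2403]
tool_rot: [0.833, 0.553, -0.0, -0.0]
ft_force: [0.1, -1.5, -1.0]
grip_width: 0.0449
```

```bash
python3 go.py k1 .24 89
```

```text
t 1.35 pos [ 0.4798 -0.0903  0.2403] yaw 67.2 F [ 0.1 -1.5 -1. ] M [-0.01 -0.04  0.02] w 0.0449 q [-0.42  0.32  1.75 -0.    1.08 -0.02]
delta cm [2.747e+01 3.110e+00 2.000e-02] spin -0.38
```

>>> arm_command(
  targets=[
    [5.5,0.6,0,-0.08,4.5],
    [11,1.2,0,-0.16,4.5],
    [16.5,1.8,0,-0.24,4.5],
    [22,2.4,0,-0.32,4.5],
    [26.5,3.0,0,-0.38,4.5],
  ],
)

```text
time: 1.98
position: [0.6105, 0.1425, 0.24]
tool_rot: [0.713, 0.701, -0.0, -0.0]
ft_force: [0.8, -0.2, -0.2]
grip_width: 0.045
```

>>> arm_command(
  targets=[
    [0.0,0,0,0,4.5],
    [0,0,0,0,4.5],
  ],
)

```text
time: 2.22
position: [0.6092, 0.14, 0.2398]
tool_rot: [0.714, 0.7, -0.001, -0.001]
ft_force: [0.1, 0.5, -0.2]
grip_width: 0.0452
```

```bash
python3 go.py k1 .24 89; python3 - <<'E'
from h import *
p,d=robot.camera('scene');c=p[180:330,250:450];cv2.imwrite('pics/s1.png',cv2.resize(c[:,:,::-1],None,fx=4,fy=4))
E
```

```text
t 2.23 pos [0.6092 0.14   0.2398] yaw 88.9 F [ 0.1  0.5 -0.2] M [-0.04 -0.07  0.03] w 0.0452 q [ 0.05  0.51  1.41 -0.    1.22  0.07]
delta cm [ 1.1   0.54 -0.02] spin -0.002
```

View pics/s1.png

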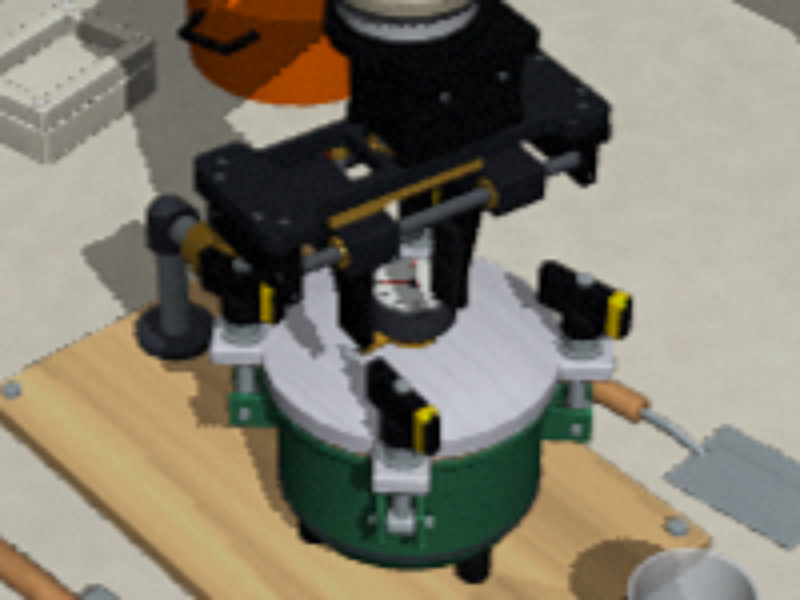

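```bash
python3 -c "
from h import *
p=proj('scene',[[.6092,.14,.24],[.615,.151,.203]]);print((p-[250,180])*4)
p=proj('top',[[.615,.151,.203]]);print(p)"
```

```text
[[398.90241618 317.09463981]
 [401.15892615 389.50128214]]
[[240.29876831 208.75437377]]
```

>>> arm_command(
  targets=[
    [1.1,0.5,0,0,4.5],
    [1.1,0.55,1.5,0,4.5],
    [1.1,0.55,4,0,4.5],
    [1.1,0.55,6.4,0,4.5],
    [1.1,0.55,6.4,0,4.5],
  ],
)

```text
time: 2.9
position: [0.6136, 0.1506, 0.1736]
tool_rot: [0.714, 0.7, -0.003, -0.002]
ft_force: [-0.9, -0.6, 1.1]
grip_width: 0.0449
```

```bash
python3 go.py k1 .176 89
```

```text
t 2.9 pos [0.6136 0.1506 0.1736] yaw 88.8 F [-0.9 -0.6  1.1] M [-0.02 -0.1  -0.02] w 0.0449 q [ 0.06  0.59  1.46 -0.    1.1   0.08]
delta cm [ 0.03  0.12 -0.24] spin -0.003
```

Close on knob 1 (no spin yet), watching the force for the alignment.

>>> arm_command(
  targets=[
    [0,0.1,-0.2,0,0.8],
    [0,0.1,-0.2,0,0.8],
    [0,0.1,-0.2,0,0.8],
    [0,0.1,-0.2,0,0.8],
  ],
)

```text
time: 3.4
position: [0.6145, 0.1513, 0.1795]
tool_rot: [0.714, 0.7, -0.002, -0.002]
ft_force: [-4.7, -0.3, 6.0]
grip_width: 0.0224
```

```bash
python3 go.py k1 .176 89
```

```text
t 3.4 pos [0.6145 0.1513 0.1795] yaw 88.9 F [-4.7 -0.3  6. ] M [-0.09  1.03 -0.05] w 0.0224 q [0.07 0.59 1.45 0.   1.11 0.08]
delta cm [-0.04  0.04  0.35] spin -0.002
```

>>> arm_command(
  targets=[
    [0,0,0,0,0.8],
    [0,0,0,0,0.8],
  ],
)

```text
time: 3.65
position: [0.6145, 0.1513, 0.1795]
tool_rot: [0.714, 0.7, -0.002, -0.002]
ft_force: [-4.8, -1.0, 5.0]
grip_width: 0.0225
```

```bash
python3 go.py k1 .176 89;  python3 - <<'E'
from h import *
p,d=robot.camera('scene');c=p[200:300,290:420];cv2.imwrite('pics/s2.png',cv2.resize(c[:,:,::-1],None,fx=6,fy=6))
E
```

```text
t 3.65 pos [0.6145 0.1513 0.1795] yaw 88.9 F [-4.8 -1.   5. ] M [-0.11  1.   -0.08] w 0.0225 q [0.07 0.59 1.45 0.   1.11 0.08]
delta cm [-0.04  0.04  0.35] spin -0.002
```

View pics/s2.png

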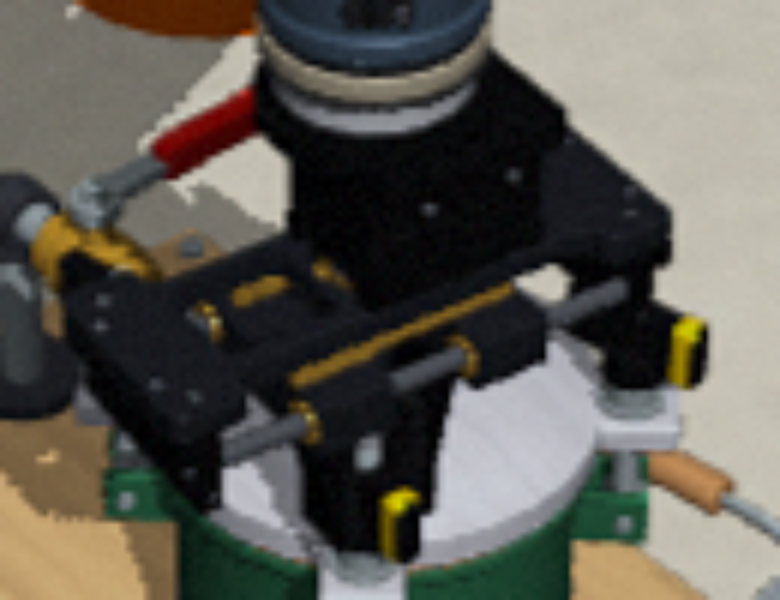

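```bash
python3 - <<'E'
from h import *
for n in('top','scene'):
    W=cloud(n,np.load(n+'0.npz')['d']).reshape(-1,3)
    for k,a in(((.4858,.1341),108.5),((.5026,.0051),96.3),((.6148,.1509),89)):
        e=np.array([np.cos(np.radians(a)),np.sin(np.radians(a))])
        r=W[:,:2]-k; L=r@e; T=r@np.array([-e[1],e[0]])
        m=(np.abs(L)<25)&(np.hypot(*r.T)<.018)&(W[:,2]>.165)
        o=np.argsort(W[m][:,2])
        print(n,k); print(np.c_[L[m]*1000,T[m]*1000,W[m][:,2]*1000][o].round(0).astype(int).tolist()[:40:1])
E
```

```text
top (0.4858, 0.1341)
[[0, 10, 169], [-7, 8, 175], [8, 7, 177], [-1, -10, 180], [1, -11, 180], [-6, 7, 180], [2, 7, 181], [-5, -12, 181], [6, -10, 181], [-5, 9, 181], [8, -11, 182], [17, 4, 182], [2, -9, 182], [7, -8, 182], [6, 5, 182], [3, -12, 183], [9, 4, 183], [-1, 5, 183], [-6, -8, 183], [4, -9, 183], [-7, 5, 183], [3, 9, 183], [5, -12, 183], [9, -9, 184], [-7, -11, 184], [-3, -12, 184], [9, 7, 184], [-9, 6, 184], [5, 8, 185], [-4, -9, 185], [1, 5, 185], [0, 10, 185], [4, 6, 186], [-3, 9, 186], [-5, 4, 186], [-4, 6, 186], [-1, 8, 186], [3, 4, 187], [-1, -13, 187], [9, 4, 193]]
top (0.5026, 0.0051)
[[-8, -8, 177], [5, -10, 179], [4, 5, 179], [0, 8, 179], [-3, 9, 179], [9, -10, 180], [-8, 7, 180], [5, -7, 180], [-6, 7, 181], [-3, 6, 181], [4, 8, 181], [5, 10, 181], [-1, -11, 182], [2, -9, 182], [7, 10, 182], [7, -10, 182], [0, 11, 182], [7, 7, 182], [7, -8, 182], [-6, -11, 183], [-5, 9, 183], [2, 10, 183], [-3, -9, 183], [4, -12, 183], [2, 8, 184], [9, 7, 184], [-3, -11, 184], [6, 5, 184], [2, -12, 185], [-1, 6, 186], [1, 6, 186], [2, -7, 186], [-1, -9, 187], [-5, -8, 188], [9, -8,
[... 1784 characters left out ...]
[-3, -10, 180], [9, -3, 180], [7, -7, 180], [4, -10, 180], [8, -11, 180], [11, -2, 180]]
scene (0.6148, 0.1509)
[[4, -10, 165], [5, -4, 166], [5, -9, 166], [6, 3, 166], [2, -4, 166], [0, -8, 167], [-1, -10, 167], [9, -1, 167], [6, 0, 168], [6, -7, 168], [-2, -9, 169], [5, -4, 169], [3, -7, 169], [8, -3, 170], [-3, -11, 171], [7, -2, 172], [-8, -10, 173], [2, -7, 173], [5, -8, 173], [4, -10, 174], [-3, -11, 174], [10, -2, 174], [1, -11, 175], [7, -8, 175], [-8, -10, 175], [8, -3, 176], [0, -10, 176], [4, -10, 176], [-3, -11, 177], [-1, -10, 178], [7, -8, 178], [11, -8, 178], [3, -10, 178], [-8, -10, 179], [9, -7, 179], [6, -7, 179], [-3, -11, 180], [8, -4, 180], [16, -4, 180], [-16, -4, 180]]
```

>>> arm_command(
  targets=[
    [0,0,0,0,3.0],
    [0,0,-0.8,0,3.0],
    [0,0,-1.2,0,3.0],
    [0,0,-1.2,0,3.0],
  ],
)

```text
time: 4.2
position: [0.6178, 0.1512, 0.1914]
tool_rot: [0.714, 0.7, 0.001, 0.001]
ft_force: [-0.1, -0.8, 0.4]
grip_width: 0.0298
```

```bash
python3 go.py k1 .1875 89
```

```text
t 4.2 pos [0.6178 0.1512 0.1914] yaw 88.9 F [-0.1 -0.8  0.4] M [-0.03 -0.04  0.  ] w 0.0298 q [ 0.06  0.58  1.44 -0.    1.13  0.08]
delta cm [-0.04 -0.3   0.39] spin -0.003
```

>>> arm_command(
  targets=[
    [0,-0.3,0.4,0,3.0],
    [0,-0.3,0.4,0,0.6],
    [0,-0.3,0.4,0,0.6],
    [0,-0.3,0.4,0,0.6],
    [0,-0.3,0.4,0,0.6],
  ],
)

```text
time: 4.82
position: [0.6143, 0.1513, 0.1864]
tool_rot: [0.714, 0.7, 0.0, 0.0]
ft_force: [0.9, 0.4, -1.3]
grip_width: 0.0108
```

```bash
python3 go.py k1 .1875 89
```

```text
t 4.83 pos [0.6143 0.1513 0.1864] yaw 88.9 F [ 0.9  0.4 -1.3] M [ 0.05 -0.32  0.14] w 0.0108 q [ 0.07  0.58  1.45 -0.    1.11  0.08]
delta cm [-0.04  0.06 -0.11] spin -0.002
```

>>> arm_command(
  targets=[
    [0,0,0,0.15,0.6],
    [0,0,0,0.3,0.6],
    [0,0,0,0.45,0.6],
    [0,0,0,0.62,0.6],
    [0,0,0,0.62,0.6],
  ],
)

```text
time: 5.45
position: [0.6158, 0.1508, 0.1865]
tool_rot: [0.893, 0.449, 0.002, 0.001]
ft_force: [5.7, -1.7, -4.0]
grip_width: 0.0102
```

```bash
python3 go.py k1 .1875 53.2
```

```text
t 5.45 pos [0.6158 0.1508 0.1865] yaw 53.4 F [ 5.7 -1.7 -4. ] M [-0.19 -0.9  -0.13] w 0.0102 q [ 0.06  0.58  1.45 -0.    1.11  0.7 ]
delta cm [-0.05 -0.08 -0.1 ] spin 0.003
```

Good. Release, rise, and head for knob 3 (yaw about 96).

>>> arm_command(
  targets=[
    [0,0,0,0,3.5],
    [0,0,-0.1,0,3.5],
    [0,0,-2,0,4.0],
    [0,0,-4.5,0,4.5],
  ],
)

```text
time: 5.95
position: [0.6125, 0.1515, 0.2314]
tool_rot: [0.893, 0.449, -0.002, -0.001]
ft_force: [0.1, -0.1, -0.4]
grip_width: 0.0407
```

```bash
python3 go.py k3 .23 96
```

```text
t 5.95 pos [0.6125 0.1515 0.2314] yaw 53.4 F [ 0.1 -0.1 -0.4] M [-0.07 -0.02 -0.03] w 0.0407 q [0.07 0.53 1.4  0.   1.21 0.7 ]
delta cm [-18.3   -0.1    0.18] spin -0.744
```

>>> arm_command(
  targets=[
    [-4.6,0,0,-0.17,3.0],
    [-9.2,0,0,-0.34,3.0],
    [-13.8,0,0,-0.51,3.0],
    [-18.3,-0.1,0,-0.68,3.0],
    [-18.3,-0.1,0,-0.744,3.0],
  ],
)

```text
time: 6.58
position: [0.5009, 0.0037, 0.2318]
tool_rot: [0.669, 0.743, -0.001, -0.001]
ft_force: [0.5, -0.2, -0.3]
grip_width: 0.0297
```

```bash
python3 go.py k3 .1875 96
```

```text
t 6.58 pos [0.5009 0.0037 0.2318] yaw 96.0 F [ 0.5 -0.2 -0.3] M [-0.   -0.15 -0.03] w 0.0297 q [-0.22  0.35  1.73 -0.    1.07 -0.32]
delta cm [0.12 0.19 4.43] spin -0.0
```

>>> arm_command(
  targets=[
    [0.1,0.2,2,0,3.0],
    [0.1,0.2,4.4,0,3.0],
    [0.1,0.2,4.4,0,0.6],
    [0.1,0.2,4.4,0,0.6],
    [0.1,0.2,4.4,0,0.6],
  ],
)

```text
time: 7.2
position: [0.5014, 0.0061, 0.1879]
tool_rot: [0.668, 0.744, -0.004, -0.003]
ft_force: [-9.0, -3.5, 2.8]
grip_width: 0.0105
```

```bash
python3 go.py k3 .1875 53.2
```

```text
t 7.2 pos [0.5014 0.0061 0.1879] yaw 96.1 F [-9.  -3.5  2.8] M [-0.45  1.3   0.11] w 0.0105 q [-0.21  0.42  1.77 -0.    0.97 -0.31]
delta cm [-0.11  0.11  0.04] spin 0.749
```

>>> arm_command(
  targets=[
    [0,-0.1,0,0.17,0.6],
    [0,-0.1,0,0.34,0.6],
    [0,-0.1,0,0.51,0.6],
    [0,-0.1,0,0.68,0.6],
    [0,-0.1,0,0.75,0.6],
  ],
)

```text
time: 7.82
position: [0.5033, 0.0056, 0.1879]
tool_rot: [0.895, 0.446, -0.002, 0.0]
ft_force: [-2.2, -2.6, -2.3]
grip_width: 0.0106
```

>>> arm_command(
  targets=[
    [0,0,0,0,0.6],
    [0,0,0,0,3.5],
    [0,0,-0.1,0,3.5],
    [0,0,-2,0,4.0],
    [0,0,-4.5,0,3.5],
  ],
)

```text
time: 8.45
position: [0.5049, 0.0065, 0.2331]
tool_rot: [0.895, 0.446, 0.0, -0.0]
ft_force: [0.1, -0.5, 0.4]
grip_width: 0.0348
```

```bash
python3 go.py k2 .23 108
```

```text
t 8.45 pos [0.5049 0.0065 0.2331] yaw 53.0 F [ 0.1 -0.5  0.4] M [-0.02 -0.06 -0.05] w 0.0348 q [-0.21  0.35  1.72  0.    1.07  0.44]
delta cm [ 9.04 -9.21  0.32] spin -0.96
```

>>> arm_command(
  targets=[
    [2,-2,0,-0.18,3.5],
    [4,-4,0,-0.36,3.0],
    [6,-6,0,-0.54,3.0],
    [8,-8,0,-0.72,3.0],
    [9.0,-9.2,0.1,-0.9,3.0],
  ],
)

```text
time: 9.07
position: [0.4858, 0.1352, 0.2322]
tool_rot: [0.609, 0.793, 0.001, 0.001]
ft_force: [0.4, -0.2, -0.6]
grip_width: 0.0303
```

```bash
python3 go.py k2 .23 108;  python3 - <<'E'
from h import *
p,d=robot.camera('top');c=p[165:295,215:385];cv2.imwrite('pics/t2.png',cv2.resize(c[:,:,::-1],None,fx=4.6,fy=4.6,interpolation=cv2.INTER_CUBIC))
E
```

```text
t 9.07 pos [0.4858 0.1352 0.2322] yaw 105.0 F [ 0.4 -0.2 -0.6] M [ 0.02 -0.1  -0.02] w 0.0303 q [ 0.05  0.35  1.72  0.    1.07 -0.21]
delta cm [-0.1  -0.03  0.22] spin -0.053
```

View pics/t2.png

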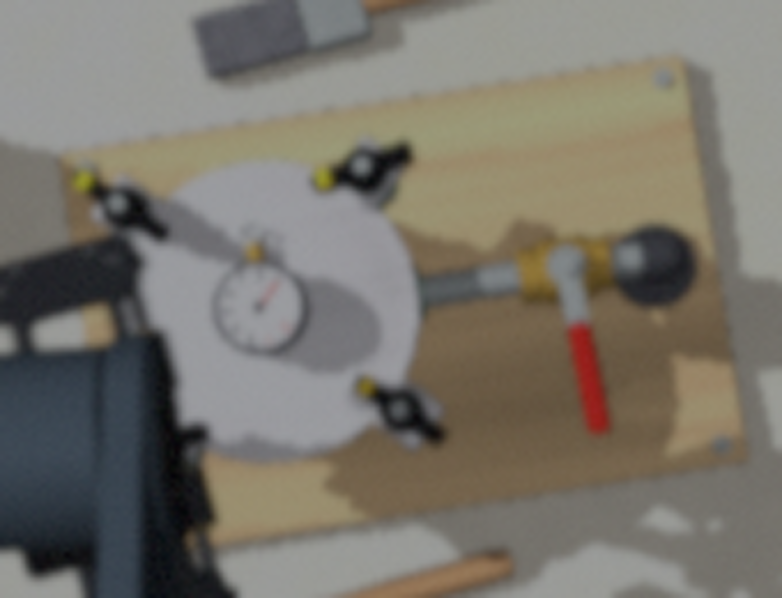

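>>> arm_command(
  targets=[
    [-0.1,0,2,-0.055,3.0],
    [-0.1,0,4.5,-0.055,3.0],
    [-0.1,0,4.5,-0.055,0.6],
    [-0.1,0,4.5,-0.055,0.6],
    [-0.1,0,4.5,-0.055,0.6],
  ],
)

```text
time: 9.75
position: [0.4853, 0.1321, 0.1874]
tool_rot: [0.59, 0.808, -0.0, 0.0]
ft_force: [-1.8, -1.2, 1.9]
grip_width: 0.011
```

```bash
python3 go.py k2 .1875 53.2
```

```text
t 9.75 pos [0.4853 0.1321 0.1874] yaw 107.7 F [-1.8 -1.2  1.9] M [-0.28  0.24  0.15] w 0.011 q [ 0.04  0.41  1.77 -0.    0.96 -0.26]
delta cm [ 0.18  0.11 -0.01] spin 0.951
```

>>> arm_command(
  targets=[
    [0.1,0,0,0.18,0.6],
    [0.15,0.05,0,0.36,0.6],
    [0.15,0.05,0,0.54,0.6],
    [0.15,0.05,0,0.72,0.6],
    [0.15,0.05,0,0.9,0.6],
  ],
)

```text
time: 10.38
position: [0.4852, 0.1322, 0.1875]
tool_rot: [0.883, 0.469, -0.001, 0.002]
ft_force: [-3.0, -6.4, 3.5]
grip_width: 0.0109
```

>>> arm_command(
  targets=[
    [0,0,0,0.05,0.6],
    [0,0,0,0.05,0.6],
  ],
)

```text
time: 10.62
position: [0.4851, 0.1322, 0.1875]
tool_rot: [0.894, 0.449, -0.001, 0.002]
ft_force: [-2.3, -6.9, 2.9]
grip_width: 0.0106
```

>>> arm_command(
  targets=[
    [0,0,0,0,3.5],
    [0,0,-0.1,0,3.5],
    [0,0,-2,0,4.0],
    [0,0,-4.5,0,3.5],
  ],
)

```text
time: 11.12
position: [0.4855, 0.1344, 0.2318]
tool_rot: [0.894, 0.448, -0.0, -0.0]
ft_force: [0.5, 0.4, 0.1]
grip_width: 0.0349
```

```bash
python3 go.py k4 .23 107.7
```

```text
t 11.12 pos [0.4855 0.1344 0.2318] yaw 53.3 F [0.5 0.4 0.1] M [-0.06 -0.14 -0.04] w 0.0349 q [0.05 0.35 1.72 0.   1.07 0.69]
delta cm [-0.28 18.44  0.17] spin -0.95
```

>>> arm_command(
  targets=[
    [0,4,0,-0.18,3.5],
    [0,8,0,-0.36,3.0],
    [-0.1,12,0,-0.54,3.0],
    [-0.2,16,0,-0.72,3.0],
    [-0.3,18.4,0,-0.9,3.0],
  ],
)

```text
time: 11.75
position: [0.6333, 0.0205, 0.2318]
tool_rot: [0.608, 0.794, 0.001, 0.001]
ft_force: [-0.0, -0.1, -0.1]
grip_width: 0.0302
```

>>> arm_command(
  targets=[
    [0,0,0,-0.05,3.0],
    [0,0,0,-0.05,3.0],
  ],
)

```text
time: 12.0
position: [0.6316, 0.0216, 0.2315]
tool_rot: [0.59, 0.807, 0.0, -0.0]
ft_force: [-0.2, 0.7, 0.3]
grip_width: 0.0298
```

```bash
python3 go.py k4 .1875 107.7
```

```text
t 12.0 pos [0.6316 0.0216 0.2315] yaw 107.6 F [-0.2  0.7  0.3] M [-0.01 -0.08 -0.03] w 0.0298 q [-0.14  0.53  1.4   0.    1.21 -0.45]
delta cm [0.02 0.01 4.4 ] spin -0.001
```

>>> arm_command(
  targets=[
    [0,0,2,0,3.0],
    [0,0,4.4,0,3.0],
    [0,0,4.4,0,0.6],
    [0,0,4.4,0,0.6],
    [0,0,4.4,0,0.6],
  ],
)

```text
time: 12.62
position: [0.6302, 0.0213, 0.1886]
tool_rot: [0.59, 0.808, -0.001, -0.001]
ft_force: [-4.3, -1.1, 2.9]
grip_width: 0.0106
```

```bash
python3 go.py k4 .1875 53.2
```

```text
t 12.62 pos [0.6302 0.0213 0.1886] yaw 107.7 F [-4.3 -1.1  2.9] M [-0.26  0.57 -0.01] w 0.0106 q [-0.14  0.57  1.45 -0.    1.12 -0.45]
delta cm [0.01 0.15 0.11] spin 0.952
```

>>> arm_command(
  targets=[
    [0,0,0,0.18,0.6],
    [0,0,0,0.36,0.6],
    [0,0,0,0.54,0.6],
    [0,0,0,0.72,0.6],
    [0,0,0,0.9,0.6],
  ],
)

```text
time: 13.25
position: [0.6317, 0.021, 0.1886]
tool_rot: [0.884, 0.468, 0.0, 0.001]
ft_force: [-1.2, -2.1, -0.5]
grip_width: 0.0108
```

>>> arm_command(
  targets=[
    [0,0,0,0.05,0.6],
    [0,0,0,0.05,0.6],
  ],
)

```text
time: 13.5
position: [0.6317, 0.021, 0.1886]
tool_rot: [0.894, 0.449, 0.0, 0.001]
ft_force: [-1.5, -2.4, 1.9]
grip_width: 0.0103
```

>>> arm_command(
  targets=[
    [0,0,0,0,3.5],
    [0,0,-0.1,0,3.5],
    [0,0,-2,0,4.0],
    [0,0,-4.5,0,3.5],
  ],
)

```text
time: 14.0
position: [0.631, 0.022, 0.2323]
tool_rot: [0.894, 0.448, -0.0, -0.001]
ft_force: [0.4, -0.2, 0.2]
grip_width: 0.035
```

```bash
python3 go.py k1 .23 53.2
```

```text
t 14.0 pos [0.631  0.022  0.2323] yaw 53.3 F [ 0.4 -0.2  0.2] M [-0.03 -0.03 -0.01] w 0.035 q [-0.14  0.53  1.4   0.    1.21  0.5 ]
delta cm [ 9.36 -9.    0.24] spin 0.002
```

```bash
python3 - <<'E'
from meas import *
p,d=robot.camera('scene');p2,d2=robot.camera('top')
knobs({'scene':(p,d),'top':(p2,d2)})
c=p2[165:295,215:385];cv2.imwrite('pics/t3.png',cv2.resize(c[:,:,::-1],None,fx=4.6,fy=4.6,interpolation=cv2.INTER_CUBIC))
c=p[180:330,250:450];cv2.imwrite('pics/s3.png',cv2.resize(c[:,:,::-1],None,fx=4,fy=4))
E
```

```text
scene 81 c [503.7   6. ] size [56.7 10.6] ang 52.2 yel [514.8  22.4] zmed 0.2033
scene 102 c [631.1  20.4] size [56.2 11.1] ang 53.0 yel [643.1  38.3] zmed 0.2022
scene 100 c [486.9 134.5] size [53.8 10.8] ang 52.0 yel [497.2 149.7] zmed 0.2023
scene 206 c [559.2  77.1] size [48.8 46.8] ang 67.7 yel [559.2  77.1] zmed 0.1968
scene 114 c [615.2 150.2] size [57.9 10.4] ang 52.7 yel [626.7 166.8] zmed 0.2027
top 35 c [626.2 166.1] size [18.4 10.8] ang 54.7 yel [626.5 168.6] zmed 0.2024
top 46 c [494.4  -4.9] size [26.2 10.7] ang 54.4 yel [494.4  -4.9] zmed 0.2014
```

View pics/s3.png

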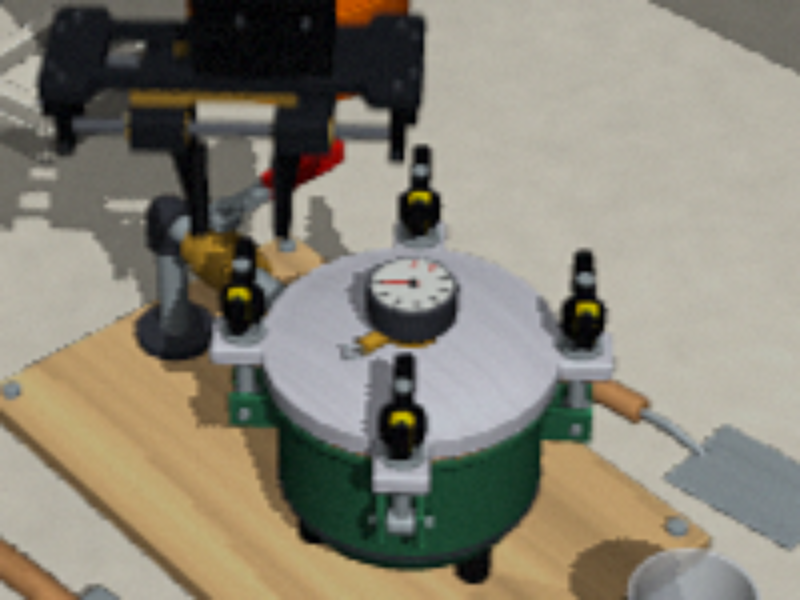

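View pics/t3.png

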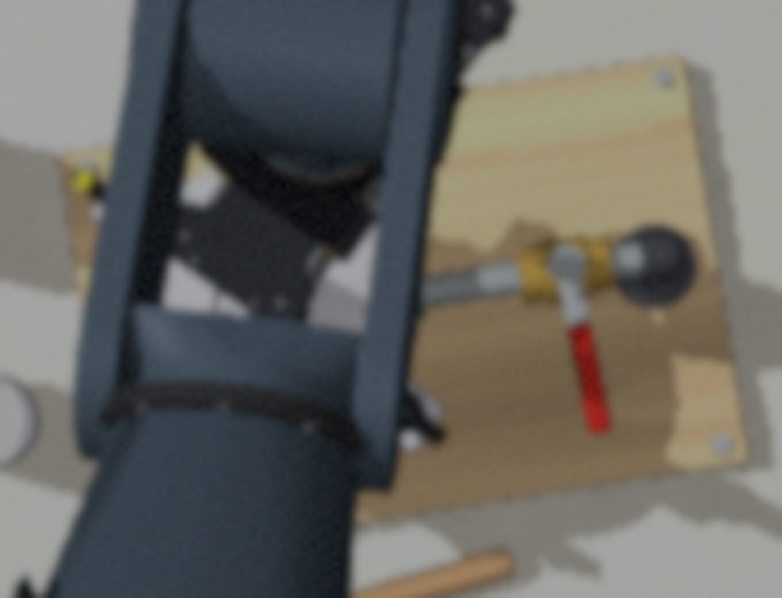

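All four bars stand at 52–53°, i.e. half way (~1.0 rad). Second round, starting with knob 1.

>>> arm_command(
  targets=[
    [3.2,-3,0,0,3.0],
    [6.2,-6,0,0,3.0],
    [9.4,-9.0,0,0,3.0],
    [9.4,-9,0,0,3.0],
    [9.4,-9,0,0,3.0],
  ],
)

```text
time: 14.72
position: [0.6151, 0.1506, 0.2318]
tool_rot: [0.894, 0.449, -0.001, 0.0]
ft_force: [0.3, 0.0, 0.3]
grip_width: 0.0301
```

```bash
python3 go.py k1 .1875 52.9
```

```text
t 14.72 pos [0.6151 0.1506 0.2318] yaw 53.3 F [0.3 0.  0.3] M [-0.07 -0.01  0.02] w 0.0301 q [ 0.06  0.53  1.4  -0.    1.21  0.7 ]
delta cm [ 0.01 -0.04  4.43] spin 0.007
```

>>> arm_command(
  targets=[
    [0,0,2,0,3.0],
    [0,0,4.4,0,3.0],
    [0,0,4.4,0,0.6],
    [0,0,4.4,0,0.6],
    [0,0,4.4,0,0.6],
  ],
)

```text
time: 15.35
position: [0.6158, 0.1506, 0.1896]
tool_rot: [0.894, 0.448, 0.001, 0.0]
ft_force: [0.1, 0.6, -0.6]
grip_width: 0.0106
```

>>> arm_command(
  targets=[
    [0,0,0,0.18,0.6],
    [0,0,0,0.36,0.6],
    [0,0,0,0.54,0.6],
    [0,0,0,0.7,0.6],
    [0,0,0,0.78,0.6],
  ],
)

```text
time: 15.98
position: [0.6167, 0.1491, 0.1896]
tool_rot: [0.997, 0.074, 0.002, 0.002]
ft_force: [1.4, -4.2, -1.3]
grip_width: 0.0108
```

```bash
python3 go.py k1 .1875 7.4
```

```text
t 15.97 pos [0.6167 0.1491 0.1896] yaw 8.5 F [ 1.4 -4.2 -1.3] M [-0.66 -0.17  0.17] w 0.0108 q [ 0.06  0.58  1.44 -0.    1.12  1.49]
delta cm [-0.16 -0.21  0.21] spin 0.019
```

Push on to the stop, watching moment z.

>>> arm_command(
  targets=[
    [0,0,0,0.05,0.6],
    [0,0,0,0.09,0.6],
    [0,0,0,0.09,0.6],
  ],
)

```text
time: 16.35
position: [0.6168, 0.149, 0.1896]
tool_rot: [1.0, 0.031, 0.002, 0.002]
ft_force: [1.3, -5.1, 0.3]
grip_width: 0.0106
```

```bash
python3 go.py k1 .1875 7.4
```

```text
t 16.35 pos [0.6168 0.149  0.1896] yaw 3.6 F [ 1.3 -5.1  0.3] M [-0.92 -0.26  0.74] w 0.0106 q [ 0.06  0.58  1.44 -0.    1.12  1.57]
delta cm [-0.18 -0.2   0.21] spin -0.066
```

>>> arm_command(
  targets=[
    [0,0,0,-0.04,3.5],
    [0,0,-0.1,-0.04,3.5],
    [0,0,-2,0,4.0],
    [0,0,-4.5,0,3.5],
  ],
)

```text
time: 16.85
position: [0.6147, 0.1513, 0.2336]
tool_rot: [1.0, 0.029, -0.001, -0.0]
ft_force: [-0.7, -0.0, -0.4]
grip_width: 0.0351
```

```bash
python3 go.py k3 .23 52.9
```

```text
t 16.85 pos [0.6147 0.1513 0.2336] yaw 3.4 F [-0.7 -0.  -0.4] M [ 0.05  0.02 -0.05] w 0.0351 q [0.06 0.53 1.4  0.   1.22 1.58]
delta cm [-12.05  13.93   0.37] spin -0.864
```

>>> arm_command(
  targets=[
    [-3,3.5,0,-0.18,3.0],
    [-6,7,0,-0.36,3.0],
    [-9,10.4,0,-0.54,3.0],
    [-12.0,13.9,0.1,-0.72,3.0],
    [-12.0,13.9,0.1,-0.865,3.0],
  ],
)

```text
time: 17.48
position: [0.5018, 0.0035, 0.2329]
tool_rot: [0.895, 0.446, -0.0, -0.001]
ft_force: [1.4, 0.1, 0.3]
grip_width: 0.0299
```

>>> arm_command(
  targets=[
    [0,0,0,0,3.0],
  ],
)

```text
time: 17.6
position: [0.504, 0.0048, 0.2331]
tool_rot: [0.896, 0.445, 0.001, 0.0]
ft_force: [0.2, -0.3, -0.4]
grip_width: 0.0303
```

```bash
python3 go.py k3 .1885 52.9; python3 - <<'E'
from meas import *
p,d=robot.camera('scene');p2,d2=robot.camera('top')
knobs({'scene':(p,d),'top':(p2,d2)})
E
```

```text
t 17.6 pos [0.504  0.0048 0.2331] yaw 52.8 F [ 0.2 -0.3 -0.4] M [-0.   -0.03 -0.06] w 0.0303 q [-0.21  0.35  1.72  0.    1.07  0.44]
delta cm [-0.06 -0.14  4.46] spin -0.002
scene 81 c [502.4   3.9] size [58.7 11. ] ang 52.1 yel [514.7  22.1] zmed 0.203
scene 100 c [631.8  21.6] size [57.1 10.9] ang 52.8 yel [643.1  38.4] zmed 0.2024
scene 100 c [487.1 134.8] size [54.4 10.9] ang 51.9 yel [497.9 150.5] zmed 0.2024
scene 210 c [559.5  76.2] size [47.9 47.1] ang 63.0 yel [559.5  76.2] zmed 0.1967
scene 161 c [613.7 149.7] size [57.8 13. ] ang 8.6 yel [634.2 153.6] zmed 0.2012
top 107 c [632.   22.9] size [54.2 11.3] ang 54.0 yel [642.6  39.6] zmed 0.2016
top 106 c [615.1 151.6] size [55. 11.] ang 7.0 yel [635.9 153.5] zmed 0.2023
top 71 c [492.3 143. ] size [36.2 11.3] ang 54.3 yel [500.1 153.7] zmed 0.202
```

>>> arm_command(
  targets=[
    [0,-0.1,2,0,3.0],
    [-0.05,-0.1,4.4,0,3.0],
    [-0.05,-0.1,4.4,0,0.6],
    [-0.05,-0.1,4.4,0,0.6],
    [-0.05,-0.1,4.4,0,0.6],
  ],
)

```text
time: 18.32
position: [0.5033, 0.0055, 0.1894]
tool_rot: [0.895, 0.446, 0.001, 0.0]
ft_force: [0.2, 1.9, 1.1]
grip_width: 0.0107
```

>>> arm_command(
  targets=[
    [0,0,0,0.18,0.6],
    [0,0,0,0.36,0.6],
    [0,0,0,0.54,0.6],
    [0,0,0,0.7,0.6],
    [0,0,0,0.78,0.6],
  ],
)

```text
time: 18.95
position: [0.5044, 0.0037, 0.1894]
tool_rot: [0.997, 0.072, 0.002, 0.002]
ft_force: [1.2, -3.7, -2.1]
grip_width: 0.0104
```

```bash
python3 go.py k3 .1875 7.4
```

```text
t 18.95 pos [0.5044 0.0037 0.1894] yaw 8.2 F [ 1.2 -3.7 -2.1] M [-0.64 -0.27  0.23] w 0.0104 q [-0.21  0.41  1.77 -0.    0.96  1.22]
delta cm [-0.16 -0.17  0.19] spin 0.014
```

>>> arm_command(
  targets=[
    [0,0,0,0.05,0.6],
    [0,0,0,0.09,0.6],
    [0,0,0,0.09,0.6],
  ],
)

```text
time: 19.32
position: [0.5044, 0.0036, 0.1895]
tool_rot: [1.0, 0.029, 0.002, 0.002]
ft_force: [1.2, -5.0, -1.6]
grip_width: 0.0108
```

```bash
python3 go.py k3 .1875 7.4
```

```text
t 19.32 pos [0.5044 0.0036 0.1895] yaw 3.3 F [ 1.2 -5.  -1.6] M [-0.83 -0.29  0.74] w 0.0108 q [-0.21  0.41  1.77 -0.    0.96  1.3 ]
delta cm [-0.18 -0.17  0.19] spin -0.071
```

Stop felt on knob 3 (0.74 N m). On to knob 2.

>>> arm_command(
  targets=[
    [0,0,0,0,3.5],
    [0,0,-0.1,0,3.5],
    [0,0,-2,0,4.0],
    [0,0,-4.5,0,3.5],
  ],
)

```text
time: 19.82
position: [0.5015, 0.0059, 0.2334]
tool_rot: [1.0, 0.027, -0.002, -0.001]
ft_force: [0.3, 0.3, 0.2]
grip_width: 0.0349
```

```bash
python3 go.py k2 .23 52.9
```

```text
t 19.82 pos [0.5015 0.0059 0.2334] yaw 3.1 F [0.3 0.3 0.2] M [ 0.03 -0.03 -0.02] w 0.0349 q [-0.21  0.35  1.72  0.    1.07  1.3 ]
delta cm [ -0.87 -12.89   0.37] spin -0.869
```

>>> arm_command(
  targets=[
    [-0.2,-3.2,0,-0.18,3.0],
    [-0.4,-6.4,0,-0.36,3.0],
    [-0.6,-9.6,0,-0.54,3.0],
    [-0.9,-12.9,0,-0.72,3.0],
    [-0.9,-12.9,0,-0.87,3.0],
  ],
)

```text
time: 20.45
position: [0.4851, 0.1359, 0.2335]
tool_rot: [0.893, 0.45, -0.001, -0.001]
ft_force: [-0.0, -0.1, 0.0]
grip_width: 0.0302
```

>>> arm_command(
  targets=[
    [0,0,0,0,3.0],
  ],
)

```text
time: 20.58
position: [0.4859, 0.1342, 0.2335]
tool_rot: [0.895, 0.446, -0.0, -0.001]
ft_force: [0.1, -0.6, 0.6]
grip_width: 0.0302
```

```bash
python3 go.py k2 .1885 52.9
```

```text
t 20.57 pos [0.4859 0.1342 0.2335] yaw 52.9 F [ 0.1 -0.6  0.6] M [-0.04 -0.   -0.03] w 0.0302 q [0.05 0.35 1.72 0.   1.07 0.69]
delta cm [-0.01  0.    4.5 ] spin 0.0
```

>>> arm_command(
  targets=[
    [0,0,2,0,3.0],
    [0,0,4.5,0,3.0],
    [0,0,4.5,0,0.6],
    [0,0,4.5,0,0.6],
    [0,0,4.5,0,0.6],
  ],
)

```text
time: 21.2
position: [0.4865, 0.1339, 0.1894]
tool_rot: [0.895, 0.446, 0.0, -0.001]
ft_force: [-1.5, 2.2, 1.3]
grip_width: 0.0106
```

>>> arm_command(
  targets=[
    [0,0,0,0.18,0.6],
    [0,0,0,0.36,0.6],
    [0,0,0,0.54,0.6],
    [0,0,0,0.7,0.6],
    [0,0,0,0.78,0.6],
  ],
)

```text
time: 21.82
position: [0.4873, 0.1326, 0.1894]
tool_rot: [0.997, 0.071, 0.001, 0.001]
ft_force: [0.2, -2.7, 0.7]
grip_width: 0.0105
```

>>> arm_command(
  targets=[
    [0,0,0,0.05,0.6],
    [0,0,0,0.09,0.6],
    [0,0,0,0.09,0.6],
  ],
)

```text
time: 22.2
position: [0.4874, 0.1326, 0.1894]
tool_rot: [1.0, 0.029, 0.001, 0.001]
ft_force: [0.5, -3.9, 1.9]
grip_width: 0.0111
```

```bash
python3 go.py k2 .1875 7.4
```

```text
t 22.2 pos [0.4874 0.1326 0.1894] yaw 3.3 F [ 0.5 -3.9  1.9] M [-0.55  0.03  0.67] w 0.0111 q [ 0.05  0.41  1.77 -0.    0.96  1.56]
delta cm [-0.15 -0.17  0.19] spin -0.071
```

>>> arm_command(
  targets=[
    [0,0,0,0,3.5],
    [0,0,-0.1,0,3.5],
    [0,0,-2,0,4.0],
    [0,0,-4.5,0,3.5],
  ],
)

```text
time: 22.7
position: [0.4861, 0.1337, 0.2335]
tool_rot: [1.0, 0.027, -0.001, -0.001]
ft_force: [-0.4, 0.6, -0.4]
grip_width: 0.0352
```

```bash
python3 go.py k4 .23 52.9
```

```text
t 22.7 pos [0.4861 0.1337 0.2335] yaw 3.1 F [-0.4  0.6 -0.4] M [ 0.04 -0.02 -0.03] w 0.0352 q [0.05 0.35 1.72 0.   1.08 1.56]
delta cm [13.93 11.95  0.3 ] spin -0.869
```

>>> arm_command(
  targets=[
    [3.5,3,0,-0.18,3.0],
    [7,6,0,-0.36,3.0],
    [10.5,9,0,-0.54,3.0],
    [13.9,11.95,0,-0.72,3.0],
    [13.9,11.95,0,-0.87,3.0],
  ],
)

```text
time: 23.32
position: [0.635, 0.0195, 0.2332]
tool_rot: [0.895, 0.447, 0.001, 0.0]
ft_force: [-1.1, 0.4, -0.0]
grip_width: 0.0303
```

>>> arm_command(
  targets=[
    [0,0,0,0,3.0],
  ],
)

```text
time: 23.45
position: [0.632, 0.0217, 0.233]
tool_rot: [0.896, 0.445, -0.0, -0.001]
ft_force: [0.7, 0.9, 0.6]
grip_width: 0.0303
```

```bash
python3 go.py k4 .1885 52.9
```

```text
t 23.45 pos [0.632  0.0217 0.233 ] yaw 52.8 F [0.7 0.9 0.6] M [-0.   -0.02 -0.03] w 0.0303 q [-0.14  0.53  1.4   0.    1.21  0.51]
delta cm [-0.01 -0.04  4.45] spin -0.001
```

>>> arm_command(
  targets=[
    [0,0,2,0,3.0],
    [0,0,4.45,0,3.0],
    [0,0,4.45,0,0.6],
    [0,0,4.45,0,0.6],
    [0,0,4.45,0,0.6],
  ],
)

```text
time: 24.08
position: [0.6326, 0.0221, 0.1904]
tool_rot: [0.895, 0.446, 0.001, 0.0]
ft_force: [0.6, -0.4, -0.1]
grip_width: 0.0104
```

>>> arm_command(
  targets=[
    [0,0,0,0.18,0.6],
    [0,0,0,0.36,0.6],
    [0,0,0,0.54,0.6],
    [0,0,0,0.7,0.6],
    [0,0,0,0.78,0.6],
  ],
)

```text
time: 24.7
position: [0.6338, 0.02, 0.1904]
tool_rot: [0.997, 0.071, 0.002, 0.002]
ft_force: [1.0, -3.7, -0.8]
grip_width: 0.0105
```

>>> arm_command(
  targets=[
    [0,0,0,0.05,0.6],
    [0,0,0,0.09,0.6],
    [0,0,0,0.09,0.6],
  ],
)

```text
time: 25.08
position: [0.6338, 0.02, 0.1904]
tool_rot: [1.0, 0.029, 0.002, 0.002]
ft_force: [2.0, -5.7, 1.1]
grip_width: 0.011
```

```bash
python3 go.py k4 .1875 7.4
```

```text
t 25.07 pos [0.6338 0.02   0.1904] yaw 3.3 F [ 2.  -5.7  1.1] M [-0.87 -0.29  0.69] w 0.011 q [-0.14  0.57  1.44 -0.    1.12  1.37]
delta cm [-0.21 -0.2   0.29] spin -0.072
```

>>> arm_command(
  targets=[
    [0,0,0,0,3.5],
    [0,0,-0.1,0,3.5],
    [0,0,-2,0,4.0],
    [0,0,-4.5,0,3.5],
  ],
)

```text
time: 25.58
position: [0.6307, 0.0227, 0.2336]
tool_rot: [1.0, 0.027, -0.002, -0.001]
ft_force: [0.3, -0.7, 0.4]
grip_width: 0.0349
```

```bash
python3 go.py k4 .1875 7.4;python3 - <<'E'
from meas import *
p,d=robot.camera('scene');p2,d2=robot.camera('top')
knobs({'scene':(p,d),'top':(p2,d2)})
c=p[180:330,250:450];cv2.imwrite('pics/s4.png',cv2.resize(c[:,:,::-1],None,fx=4,fy=4))
E
```

```text
t 25.57 pos [0.6307 0.0227 0.2336] yaw 3.1 F [ 0.3 -0.7  0.4] M [0.03 0.02 0.01] w 0.0349 q [-0.14  0.53  1.4   0.    1.22  1.37]
delta cm [0.1  0.09 4.61] spin -0.075
scene 123 c [501.7   4.7] size [57.6 15. ] ang 7.1 yel [521.9   9.6] zmed 0.2015
scene 143 c [631.1  20.2] size [58.2 15.8] ang 8.2 yel [649.4  25.2] zmed 0.2015
scene 193 c [557.5  76.3] size [46.8 47.2] ang -42.8 yel [557.5  76.3] zmed 0.1967
scene 131 c [486.6 133.6] size [55.9 13.9] ang 5.2 yel [505.4 138.4] zmed 0.2018
scene 154 c [615.9 150.3] size [56.5 13.1] ang 6.2 yel [634.3 153.4] zmed 0.2014
top 17 c [608.3  20.3] size [7.4 9.3] ang -3.0 yel [608.3  20.3] zmed 0.2012
top 57 c [570.7  77.1] size [42.1 24.4] ang 73.0 yel [570.7  77.1] zmed 0.1965
top 32 c [490.6   1.9] size [ 7.1 26.4] ang -0.9 yel [490.6   1.9] zmed 0.2018
```

View pics/s4.png

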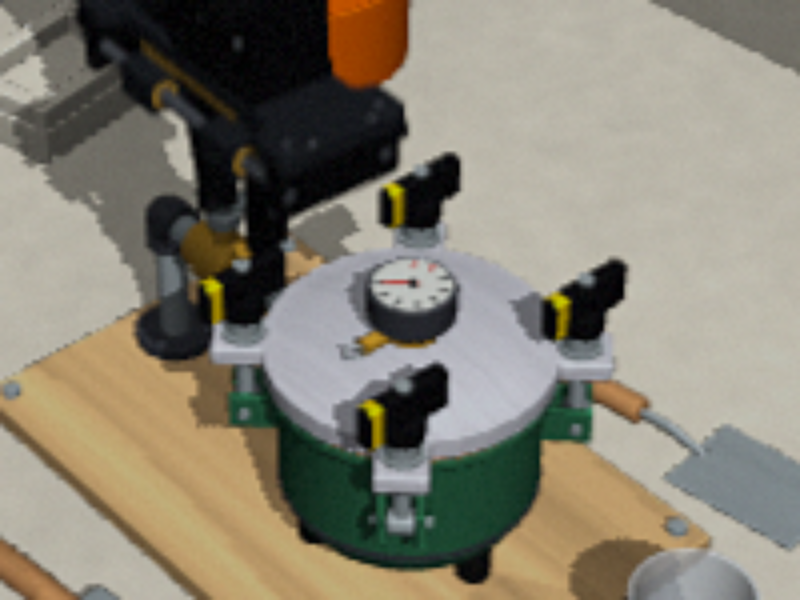

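```bash
python3 - <<'E'
from h import *
P=np.array([.580,-.0856]);a=np.radians(7.4)
for n in('top','scene'):
    z=np.load(n+'0.npz');W=cloud(n,z['d']);p=z['p'].astype(int)
    X=(W[...,:2]-P)@np.array([[np.cos(a),-np.sin(a)],[np.sin(a),np.cos(a)]])*1000
    m=(np.abs(X[...,0])<25)&(X[...,1]<-20)&(X[...,1]>-110)&(W[...,2]>.06)
    for lo in range(-100,-20,10):
        k=m&(X[...,1]>=lo)&(X[...,1]<lo+10)
        if k.any(): print(n,lo,k.sum(),np.percentile(W[k][:,2],[50,90,98]).round(3))
    r=(p[...,0]>110)&(p[...,1]<60)&(p[...,2]<60)&(np.abs(X[...,1])<60)&(np.abs(X[...,0])<130)&(W[...,2]>.1)
    print('red',r.sum(),X[r].min(0),X[r].max(0),np.median(X[r],0),np.percentile(W[r][:,2],[5,50,95]))
E
python3 go.py .5155 -.0945 .21 7.4
```

```text
top -70 28 [0.121 0.125 0.127]
top -60 45 [0.123 0.127 0.128]
top -50 44 [0.122 0.126 0.129]
top -40 29 [0.121 0.124 0.125]
top -30 35 [0.123 0.129 0.131]
red 128 [-92.38704078  -7.17777081] [-35.99199111  47.67931755] [-68.55247581   0.27520497] [0.15361777 0.15842207 1.40703249]
scene -70 28 [0.117 0.125 0.129]
scene -60 105 [0.089 0.128 0.13 ]
scene -50 75 [0.118 0.127 0.129]
scene -40 13 [0.122 0.126 0.127]
scene -30 28 [0.126 0.129 0.13 ]
red 145 [-95.2623863  -10.59850184] [-31.17211099   7.50815885] [-61.55013174   0.78690401] [0.14667195 0.15707453 0.16264998]
t 25.68 pos [0.6335 0.0222 0.2368] yaw 3.1 F [ 0.  -0.1  0.5] M [-0.01 -0.03  0.01] w 0.0351 q [-0.14  0.52  1.4   0.    1.22  1.37]
delta cm [-12.44  11.01   2.62] spin -0.074
```

>>> arm_command(
  targets=[
    [-3.5,3,0,0,3.0],
    [-7,6,0,0.03,3.0],
    [-10,9,0,0.06,3.0],
    [-12.4,11.0,0.5,0.075,3.0],
    [-12.4,11.0,0.5,0.075,3.0],
  ],
)

```text
time: 26.3
position: [0.5119, -0.0952, 0.2279]
tool_rot: [1.0, -0.012, -0.002, -0.001]
ft_force: [-0.7, -0.1, -0.2]
grip_width: 0.0301
```

```bash
python3 go.py .5155 -.0945 .1425 -172.6;python3 - <<'E'
from meas import *
p,d=robot.camera('scene');p2,d2=robot.camera('top')
knobs({'scene':(p,d),'top':(p2,d2)})
c=p2[165:295,215:385];cv2.imwrite('pics/t5.png',cv2.resize(c[:,:,::-1],None,fx=4.6,fy=4.6,interpolation=cv2.INTER_CUBIC))
E
```

```text
t 26.3 pos [ 0.5119 -0.0952  0.2279] yaw -1.3 F [-0.7 -0.1 -0.2] M [ 0.05 -0.04  0.03] w 0.0301 q [-0.4   0.38  1.68  0.    1.08  1.19]
delta cm [ 0.39 -0.06  8.54] spin 2.989
scene 125 c [501.8   4. ] size [57.4 15.3] ang 10.2 yel [521.7   9.5] zmed 0.2016
scene 142 c [631.1  21.3] size [56.8 14.7] ang 3.2 yel [650.  25.] zmed 0.2016
scene 205 c [558.2  77.6] size [51.9 45.1] ang 55.9 yel [558.2  77.6] zmed 0.1966
scene 132 c [486.3 132.8] size [54.8 14.2] ang 8.0 yel [505.7 138.5] zmed 0.2015
scene 152 c [615.2 149.8] size [55.9 15. ] ang 8.4 yel [634.3 153.4] zmed 0.2016
top 105 c [632.7  22.9] size [55.  10.9] ang 7.2 yel [652.2  24.6] zmed 0.2015
top 106 c [614.9 151.6] size [54.1 11.6] ang 6.3 yel [636.  153.7] zmed 0.2018
top 116 c [560.6  78.1] size [43.1 39.3] ang 81.2 yel [560.6  78.1] zmed 0.1968
top 15 c [518.5  13. ] size [ 2.7 23.9] ang -1.3 yel [518.5  13. ] zmed 0.2011
top 110 c [486.1 135.2] size [54.3 11.8] ang 6.8 yel [506.7 137.8] zmed 0.2017
```

View pics/t5.png

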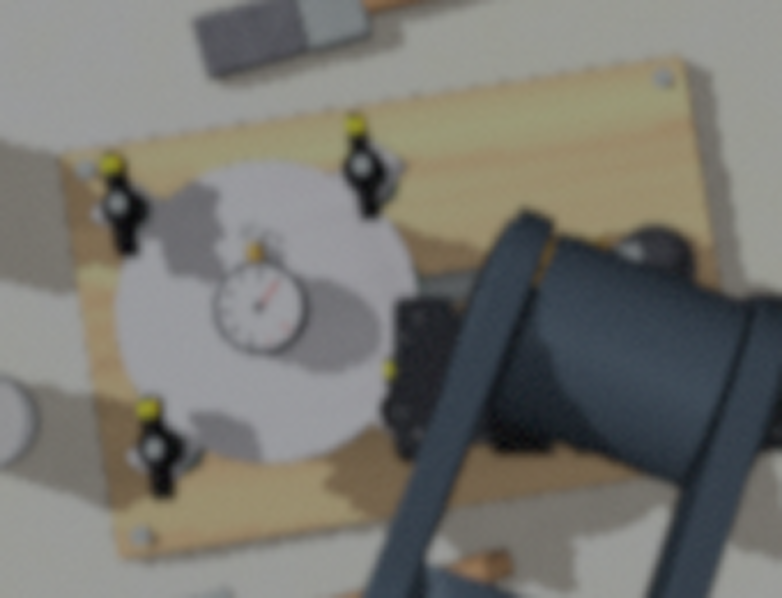

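>>> arm_command(
  targets=[
    [0.4,-0.05,0,-0.15,3.0],
    [0.4,-0.05,1,-0.15,3.0],
    [0.4,-0.05,1,-0.15,3.0],
  ],
)

```text
time: 26.78
position: [0.5179, -0.0935, 0.2178]
tool_rot: [0.998, 0.064, -0.001, -0.001]
ft_force: [-0.7, 1.2, 0.0]
grip_width: 0.0299
```

```bash
python3 go.py .5155 -.0945 .1425 7.4
```

```text
t 26.77 pos [ 0.5179 -0.0935  0.2178] yaw 7.4 F [-0.7  1.2  0. ] M [ 0.08 -0.02 -0.02] w 0.0299 q [-0.39  0.4   1.68  0.    1.06  1.05]
delta cm [-0.23  0.08  7.53] spin -0.0
```

>>> arm_command(
  targets=[
    [-0.2,0.1,3,0,3.0],
    [-0.2,0.1,6,0,3.0],
    [-0.2,0.1,7.4,0,3.0],
    [-0.2,0.1,7.4,0,3.0],
  ],
)

```text
time: 27.28
position: [0.516, -0.0954, 0.1442]
tool_rot: [0.998, 0.065, -0.001, -0.001]
ft_force: [0.1, -0.1, -0.1]
grip_width: 0.03
```

```bash
python3 go.py .5155 -.0945 .1425 7.4
```

```text
t 27.27 pos [ 0.516  -0.0954  0.1442] yaw 7.4 F [ 0.1 -0.1 -0.1] M [ 0.01 -0.01  0.04] w 0.03 q [-0.4   0.51  1.76  0.    0.88  1.05]
delta cm [-0.04 -0.1   0.17] spin 0.0
```

>>> arm_command(
  targets=[
    [0,-0.1,0.1,0,0.8],
    [0,-0.1,0.1,0,0.8],
    [0,-0.1,0.1,0,0.8],
  ],
  newtons=25,
)

```text
time: 27.65
position: [0.5169, -0.0958, 0.1449]
tool_rot: [0.998, 0.065, 0.001, 0.001]
ft_force: [-2.0, -3.5, 0.8]
grip_width: 0.013
```

```bash
cat > arc.py <<'E'
from go import *
import sys
P=np.array([.580,-.0856])
o,R,yaw=st(); p=o['position']
r=p[:2]-P; L=np.hypot(*r); th=np.arctan2(r[1],r[0])
print('t',o['time'],'pos',p.round(4),'yaw',np.degrees(yaw).round(1),'L',L.round(4),'leverang',(np.degrees(th)-187.4).round(1)%360,'F',o['ft_force'].round(1),'M',o['moment'].round(2),'w',o['grip_width'].round(4))
dy=(yaw+np.pi-th+np.pi)%(2*np.pi)-np.pi
for k in range(1,11):
    a=k*.15; q=P+.0652*np.array([np.cos(th+a),np.sin(th+a)])
    d=R.T@np.r_[q-p[:2],0]*100; print(k,d[:2].round(2),-round(a,3))
E
python3 arc.py
```

```text
Traceback (most recent call last):
  File "arc.py", line 6, in <module>
    print('t',o['time'],'pos',p.round(4),'yaw',np.degrees(yaw).round(1),'L',L.round(4),'leverang',(np.degrees(th)-187.4).round(1)%360,'F',o['ft_force'].round(1),'M',o['moment'].round(2),'w',o['grip_width'].round(4))
                                                                                                                                                                                              ^^^^^^^^^^^^^^^^^^^^^
AttributeError: 'float' object has no attribute 'round'
```

```bash
sed -i "s/o\['grip_width'\].round(4)/round(float(o['grip_width']),4)/; s/-.0856/-.0868/" arc.py; python3 arc.py
```

```text
t 27.65 pos [ 0.5169 -0.0958  0.1449] yaw 7.5 L 0.0638 leverang 0.6999999999999886 F [-2.  -3.5  0.8] M [-0.57  0.13 -0.05] w 0.013
1 [-0.06  0.98] -0.15
2 [0.17 1.93] -0.3
3 [0.54 2.83] -0.45
4 [1.04 3.67] -0.6
5 [1.66 4.43] -0.75
6 [2.38 5.08] -0.9
7 [3.2  5.62] -1.05
8 [4.08 6.03] -1.2
9 [5.02 6.31] -1.35
10 [5.99 6.44] -1.5
```

>>> arm_command(
  targets=[
    [0.0,0.98,0,-0.15,0.8],
    [0.25,1.93,0,-0.3,0.8],
    [0.6,2.83,0,-0.45,0.8],
    [1.1,3.67,0,-0.6,0.8],
    [1.7,4.4,0,-0.75,0.8],
  ],
)

```text
time: 28.28
position: [0.5389, -0.1359, 0.1449]
tool_rot: [0.904, 0.428, 0.0, -0.001]
ft_force: [0.2, 1.8, 3.7]
grip_width: 0.0127
```

```bash
python3 arc.py
```

```text
t 28.275 pos [ 0.5389 -0.1359  0.1449] yaw 50.6 L 0.064 leverang 42.69999999999999 F [0.2 1.8 3.7] M [ 0.29  0.09 -0.13] w 0.0127
1 [-0.06  0.97] -0.15
2 [0.15 1.93] -0.3
3 [0.5  2.84] -0.45
4 [0.98 3.69] -0.6
5 [1.59 4.46] -0.75
6 [2.3  5.13] -0.9
7 [3.1  5.69] -1.05
8 [3.98 6.12] -1.2
9 [4.91 6.41] -1.35
10 [5.87 6.56] -1.5
```

>>> arm_command(
  targets=[
    [0.0,0.97,0,-0.15,0.8],
    [0.2,1.93,0,-0.3,0.8],
    [0.55,2.84,0,-0.45,0.8],
    [1.05,3.69,0,-0.6,0.8],
    [1.65,4.46,0,-0.75,0.8],
  ],
)

```text
time: 28.9
position: [0.5826, -0.1501, 0.1449]
tool_rot: [0.684, 0.729, 0.0, -0.002]
ft_force: [-2.7, 3.5, 6.0]
grip_width: 0.0129
```

```bash
python3 arc.py
```

```text
t 28.9 pos [ 0.5826 -0.1501  0.1449] yaw 93.6 L 0.0633 leverang 85.0 F [-2.7  3.5  6. ] M [0.72 0.42 0.04] w 0.0129
1 [-0.14  0.97] -0.15
2 [0.06 1.93] -0.3
3 [0.4  2.85] -0.45
4 [0.87 3.7 ] -0.6
5 [1.47 4.48] -0.75
6 [2.17 5.16] -0.9
7 [2.97 5.72] -1.05
8 [3.84 6.16] -1.2
9 [4.77 6.47] -1.35
10 [5.73 6.63] -1.5
```

>>> arm_command(
  targets=[
    [0.0,0.4,0,-0.06,0.8],
    [0.05,0.75,0,-0.11,0.8],
    [0.05,0.9,0,-0.13,0.8],
    [0.05,0.9,0,-0.13,0.8],
  ],
)

```text
time: 29.4
position: [0.5868, -0.1494, 0.1447]
tool_rot: [0.638, 0.77, -0.003, -0.006]
ft_force: [-12.4, 0.3, 10.4]
grip_width: 0.0133
```

```bash
python3 arc.py|head -1
```

```text
t 29.4 pos [ 0.5868 -0.1494  0.1447] yaw 100.7 L 0.063 leverang 88.80000000000001 F [-12.4   0.3  10.4] M [ 0.06  2.01 -0.51] w 0.0133
```

>>> arm_command(
  targets=[
    [0,0,0,0,3.0],
    [0,0,0,0,3.0],
    [0,0,-2,0,3.0],
    [0,0,-5,0,3.0],
    [0,0,-9,0,3.0],
  ],
)

```text
time: 30.02
position: [0.5929, -0.1507, 0.2343]
tool_rot: [0.637, 0.771, 0.0, -0.0]
ft_force: [-0.0, 0.5, -0.0]
grip_width: 0.03
```

>>> arm_command(
  targets=[
    [-4,0,-2,0,3.0],
    [-9,0,-4,0,3.0],
    [-14,0,-4,0,3.0],
    [-19,0,-4,0,3.0],
    [-24,0,-4,0,3.0],
  ],
)

```text
time: 30.65
position: [0.6387, -0.3883, 0.2745]
tool_rot: [0.637, 0.771, 0.0, 0.001]
ft_force: [0.7, 0.7, 0.4]
grip_width: 0.0302
```

```bash
python3 arc.py|head -1; python3 - <<'E'
from meas import *
p,d=robot.camera('scene');p2,d2=robot.camera('top')
knobs({'scene':(p,d),'top':(p2,d2)})
c=p2[165:295,215:385];cv2.imwrite('pics/t6.png',cv2.resize(c[:,:,::-1],None,fx=4.6,fy=4.6,interpolation=cv2.INTER_CUBIC))
cv2.imwrite('pics/s6.png',p[:,:,::-1])
P=np.array([.580,-.0868])
for n,pp,dd in(('top',p2,d2),('scene',p,d)):
    W=cloud(n,dd);q=pp.astype(int);r=(q[...,0]>110)&(q[...,1]<60)&(q[...,2]<60)&(W[...,2]>.14)&(W[...,2]<.175)&(np.abs(W[...,0]-.58)<.15)&(np.abs(W[...,1]+.1)<.15)
    X=W[r][:,:2]; v=cv2.fitLine(X.astype(np.float32),cv2.DIST_L2,0,.001,.001).ravel(); print(n,r.sum(),'lever axis deg',np.degrees(np.arctan2(v[1],v[0])),'center',X.mean(0))
E
```

```text
t 30.65 pos [ 0.6387 -0.3883  0.2745] yaw 100.8 L 0.3072 leverang 93.60000000000002 F [0.7 0.7 0.4] M [-0.04 -0.14 -0.02] w 0.0302
scene 123 c [503.1   4. ] size [54.7 17. ] ang 10.3 yel [521.8   9.3] zmed 0.2019
scene 140 c [630.4  20.6] size [58.9 14.5] ang 5.2 yel [649.7  24.5] zmed 0.2017
scene 199 c [558.5  76.6] size [44.7 48.3] ang -74.1 yel [558.5  76.6] zmed 0.1968
scene 134 c [486.7 133.4] size [55.1 12.9] ang 6.6 yel [505.5 138.6] zmed 0.2016
scene 153 c [614.6 150.2] size [57.6 13.4] ang 7.0 yel [634.5 153.7] zmed 0.2017
top 105 c [632.4  23. ] size [54.4 11. ] ang 7.0 yel [650.8  25.5] zmed 0.2018
top 107 c [615.8 151.9] size [54.7 11.4] ang 7.2 yel [635.2 153. ] zmed 0.2016
top 110 c [560.5  77.6] size [44.8 39.4] ang 5.2 yel [560.5  77.6] zmed 0.197
top 16 c [543.1  71.1] size [12.  10.8] ang 26.0 yel [543.1  71.1] zmed 0.1967
top 105 c [503.8   6.5] size [54.5 10.9] ang 7.3 yel [522.    6.9] zmed 0.2017
top 108 c [486.1 135.5] size [54.6 11.5] ang 7.2 yel [505.6 136.9] zmed 0.2017
top 95 lever axis deg -85.77192 center [ 0.58660697 -0.14321948]
scene 87 lever axis deg -82.73996 center [ 0.58774701 -0.14417961]
```

View pics/t6.png

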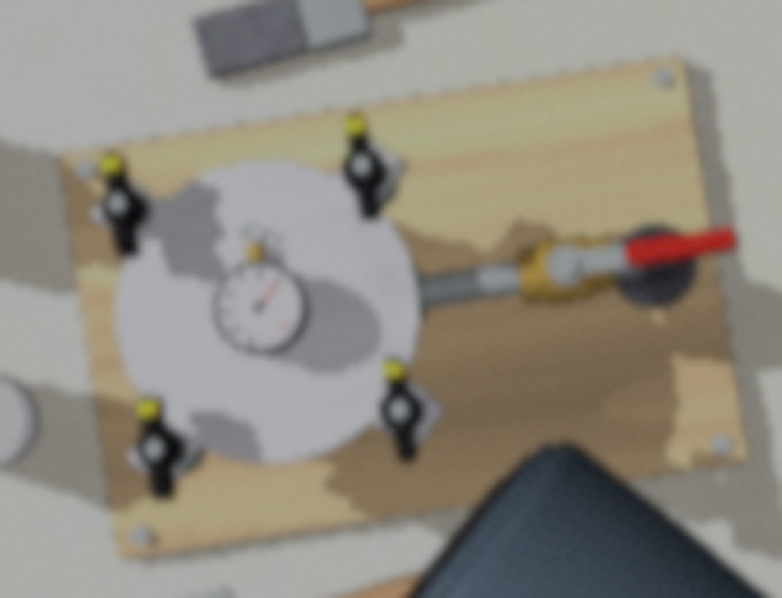

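View pics/s6.png

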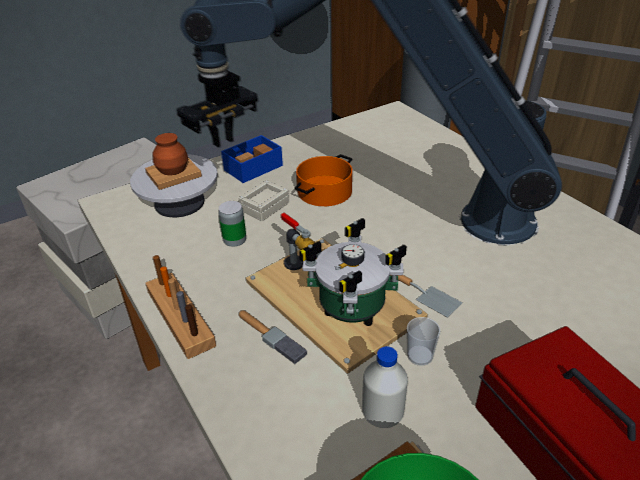

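```bash
python3 - <<'E'
from h import *
def ax(n,p,lab):
    q=p.astype(int);r=((q[...,0]>100)&(q[...,1]<70)&(q[...,2]<70)).astype(np.uint8)
    r[:195]=0;r[265:]=0;r[:,:280]=0;r[:,380:]=0
    nl,l,s,cc=cv2.connectedComponentsWithStats(r); i=1+np.argmax(s[1:,4])
    v,u=np.nonzero(l==i); X=np.array([at_z(n,a,b,.157)[:2] for a,b in zip(u,v)])
    w=q[v,u,0]-q[v,u,1]
    C=X-X.mean(0); e=np.linalg.svd(C,full_matrices=False)[2][0]; ex=C@e
    print(lab,n,s[i,4],'axis',np.degrees(np.arctan2(e[1],e[0]))%180,'len',np.ptp(ex),'c',X.mean(0).round(4))
ax('top',np.load('top0.npz')['p'],'closed');ax('scene',np.load('scene0.npz')['p'],'closed')
for n in('top','scene'):
    p,d=robot.camera(n);ax(n,p,'now');np.savez(n+'6.npz',p=p,d=d)
E
```

```text
closed top 139 axis 9.962983233715335 len 0.05908066297935721 c [ 0.5162 -0.0947]
closed scene 410 axis 148.66995678439034 len 0.12546977955383748 c [ 0.4679 -0.1735]
now top 112 axis 95.94479078220324 len 0.05538716099681752 c [ 0.5868 -0.1438]
now scene 409 axis 148.77324325702943 len 0.1229117406234259 c [ 0.4678 -0.1734]
```

```bash
python3 go.py .545 -.150 .24 97.4
```

```text
t 30.85 pos [ 0.6379 -0.3875  0.2733] yaw 100.7 F [0.3 1.1 0.1] M [ 0.07 -0.17 -0.03] w 0.0299 q [-0.7   0.66  1.02  0.    1.46 -0.88]
delta cm [25.06 -4.7   3.35] spin 0.058
```

>>> arm_command(
  targets=[
    [5,-0.9,0,0,0],
    [10,-1.8,1,0.03,0],
    [15,-2.8,2,0.058,0],
    [20,-3.8,3.3,0.058,0],
    [25.0,-4.7,3.3,0.058,0],
  ],
)

```text
time: 31.48
position: [0.5429, -0.1462, 0.2405]
tool_rot: [0.659, 0.752, 0.0, -0.001]
ft_force: [0.5, -0.1, -0.4]
grip_width: 0.0008
```

>>> arm_command(
  targets=[
    [0,0,0,0,0],
    [0,0,0,0,0],
  ],
)

```text
time: 31.72
position: [0.5453, -0.1492, 0.242]
tool_rot: [0.659, 0.752, 0.0, 0.001]
ft_force: [0.6, -0.2, -0.3]
grip_width: 0.0003
```

```bash
python3 go.py .545 -.150 .146 97.4
```

```text
t 31.73 pos [ 0.5453 -0.1492  0.242 ] yaw 97.6 F [ 0.6 -0.2 -0.3] M [ 0.   -0.17  0.02] w 0.0003 q [-0.46  0.42  1.56  0.    1.15 -0.6 ]
delta cm [-0.06 -0.06  9.6 ] spin 0.004
```

>>> arm_command(
  targets=[
    [0,0,4,0,0],
    [0,0,8,0,0],
    [0,0,9.5,0,0],
    [0,0,9.5,0,0],
  ],
)

```text
time: 32.22
position: [0.5448, -0.1505, 0.1454]
tool_rot: [0.66, 0.752, -0.0, -0.001]
ft_force: [0.1, 0.7, 0.1]
grip_width: 0.0003
```

>>> arm_command(
  targets=[
    [0,0.8,0,0,0],
    [0,1.6,0,0,0],
    [0,2.0,0,0,0],
    [0,2.2,0,0,0],
    [0,2.2,0,0,0],
  ],
)

```text
time: 32.85
position: [0.5666, -0.1469, 0.1462]
tool_rot: [0.659, 0.752, 0.0, 0.0]
ft_force: [0.2, -0.3, -0.5]
grip_width: 0.0002
```

```bash
python3 go.py .545 -.150 .146 97.4
```

```text
t 32.85 pos [ 0.5666 -0.1469  0.1462] yaw 97.5 F [ 0.2 -0.3 -0.5] M [-0.04 -0.09 -0.01] w 0.0002 q [-0.44  0.57  1.61 -0.    0.96 -0.58]
delta cm [-0.02 -2.18  0.02] spin 0.002
```

>>> arm_command(
  targets=[
    [0,0.2,0,0,0],
    [0,0.4,0,0,0],
    [0,0.5,0,0,0],
    [0,0.5,0,0,0],
  ],
)

```text
time: 33.35
position: [0.5705, -0.1465, 0.146]
tool_rot: [0.659, 0.752, -0.001, -0.001]
ft_force: [-3.7, -0.9, 3.0]
grip_width: 0.0003
```

>>> arm_command(
  targets=[
    [0,0.2,0,0,0],
    [0,0.4,0,0,0],
    [0,0.4,0,0,0],
  ],
)

```text
time: 33.72
position: [0.5706, -0.1464, 0.1459]
tool_rot: [0.659, 0.752, -0.004, -0.004]
ft_force: [-11.1, -3.7, 8.3]
grip_width: 0.0004
```

>>> arm_command(
  targets=[
    [0,-1,0,0,0],
    [0,-2.5,0,0,0],
    [0,-2.5,-3,0,0],
    [0,-2.5,-8,0,0],
    [0,-2.5,-12,0,0],
  ],
)

```text
time: 34.35
position: [0.5507, -0.1492, 0.2677]
tool_rot: [0.659, 0.752, 0.001, 0.001]
ft_force: [-0.3, 0.6, 0.6]
grip_width: 0.001
```

>>> arm_command(
  targets=[
    [-4,0,0,0,0],
    [-9,0,0,0,0],
    [-14,0,0,0,0],
    [-19,0,0,0,0],
    [-24,0,0,0,0],
  ],
)

```text
time: 34.98
position: [0.582, -0.3885, 0.2659]
tool_rot: [0.659, 0.752, 0.0, 0.0]
ft_force: [1.1, -0.4, 0.8]
grip_width: 0.0004
```

>>> arm_command(
  targets=[
    [0,0,0,0,0],
    [0,0,0,0,0],
    [0,0,0,0,0],
  ],
)

```text
time: 35.35
position: [0.5819, -0.3854, 0.2661]
tool_rot: [0.659, 0.752, 0.0, -0.0]
ft_force: [-0.4, -0.4, -0.4]
grip_width: 0.0005
```

```bash
python3 go.py .545 -.150 .146 97.4; python3 - <<'E'
from meas import *
p,d=robot.camera('scene');p2,d2=robot.camera('top')
knobs({'top':(p2,d2)})
c=p2[165:295,215:385];cv2.imwrite('pics/t7.png',cv2.resize(c[:,:,::-1],None,fx=4.6,fy=4.6,interpolation=cv2.INTER_CUBIC))
a=np.load('top0.npz')['p'].astype(int); print('bystander diff px', (np.abs(a-p2).max(-1)>60).sum())
cv2.imwrite('pics/t7f.png',p2[:,:,::-1])
E
```

```text
t 35.35 pos [ 0.5819 -0.3854  0.2661] yaw 97.6 F [-0.4 -0.4 -0.4] M [-0.03 -0.05 -0.01] w 0.0005 q [-0.74  0.59  1.18  0.    1.37 -0.88]
delta cm [23.82 -0.55 12.03] spin 0.003
top 103 c [632.2  23. ] size [54.3 11.2] ang 7.2 yel [650.6  25.3] zmed 0.2019
top 105 c [615.  151.7] size [54.7 11. ] ang 7.3 yel [635.1 153.3] zmed 0.202
top 94 c [565.   74.8] size [46.5 32.2] ang 60.3 yel [565.   74.8] zmed 0.1968
top 39 c [546.6  87.2] size [31.5 16. ] ang 69.7 yel [546.6  87.2] zmed 0.1967
top 104 c [503.7   6.7] size [54.4 10.9] ang 6.9 yel [522.    6.9] zmed 0.202
top 108 c [486.1 135.1] size [54.4 11.6] ang 7.7 yel [505.6 137.1] zmed 0.2019
bystander diff px 46161
```

View pics/t7.png

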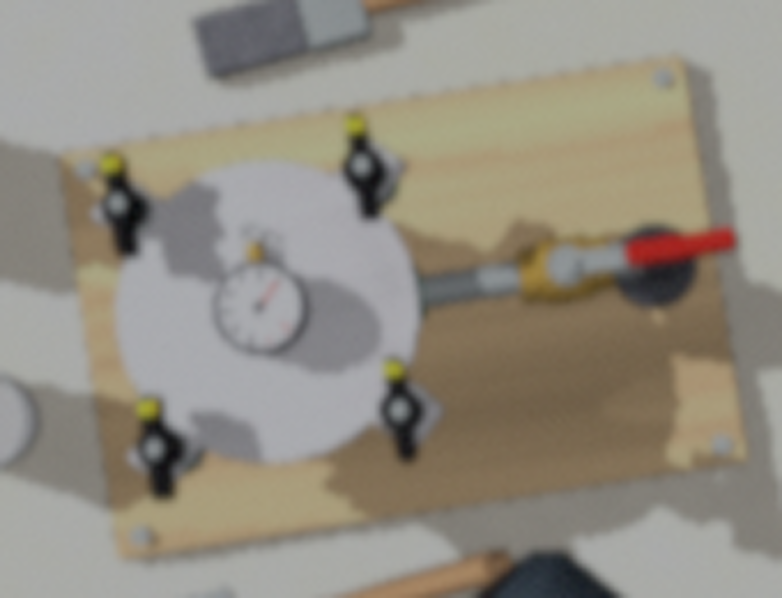

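View pics/t7f.png

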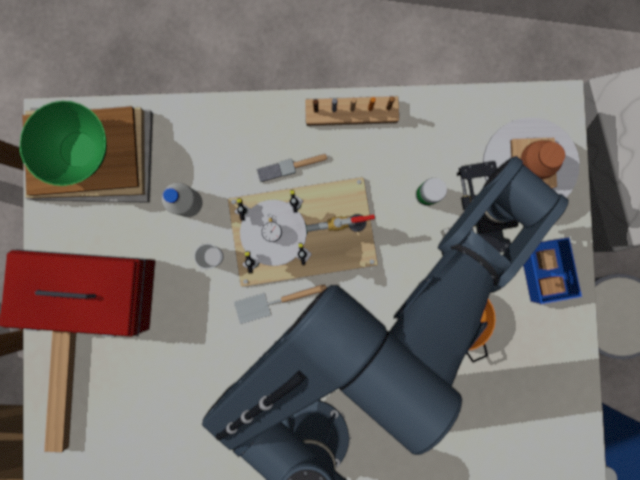

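The final pictures show all four yellow ends pointing along the pot's +x at about 7°. The red lever is in line with the pipe (pixels (567,262) to (733,240)). The bystanders are in place and the robot touches nothing.

```bash
python3 -c "
from rig import robot
print(robot.hand_in())"
```

```text
the job is handed in; nothing more can be done
None
```

All four wing knobs are tight and the valve lever is fully open. I handed the job in at about 35 s of the 72 s allowed.

- **Knobs, order:** I turned them in the order 1, 3, 2, 4 to half way. The camera then showed all four bars at 52–53°, which is about 1.0 rad. I went round again in the same order to home each one.
- **Knobs, stops:** Each knob's turning moment rose to 0.67–0.74 N m at the end. About 0.2 N m was needed to turn knobs 1 and 3 just before the stop. The final top view puts the bars at 6.9–7.7°, against the pot's x axis at about 7.4°.
- **Lever:** I swung it only after all four knobs were home, then pushed it once more with closed fingers. It did not move as the push rose from 4 to 11 N, so it is against its stop.
- **Disagreement:** The top camera's fit of the short red sleeve read about 1.5° short of in line. The same fit was 2.6° off with the lever still closed, so I trusted the force check.
- **Misjudged step:** My first grasp, on knob 1, was too low and closed on its round hub. I raised the fingers and gripped again before turning anything. Contact forces stayed small throughout, around 16 N at most.
- **Bystanders:** The cup, brush, spatula, jug and can look unmoved in the last views. The arm hides the mould and part of the pan in the very last one. Both looked in place in the scene view just before the final lever push, and the gripper never went near them.

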